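# Clear the thermostat lid, then hold it open at the vent mark

### The arm

A 7-joint arm with a two-finger parallel gripper is mounted at the origin on the work surface. World frame = base frame: x ahead of the robot, y to its left, z up, the work surface at z = 0. Lengths are in m, angles in rad, forces in N, time in s.
With the tool pointing down it reaches from about 0.425 to 0.875 m from the base axis. Payload 4.7 kg.
Tool frame: the origin (TCP) lies on the centre line of the jaws, within the pads' length; the fingertips stand 14 mm ahead of it and the grasp point (between the pads) lies 5 mm behind it; z points along the fingers, y is the direction in which the jaws open and shut (so a half turn about z gives the same grasp; the last joint's range is limited). The gripper opens to 87 mm and grips with 3 to 60 N. Pads are 19 mm wide; open, the fingers measure 117 mm over their backs; the gripper's body (75 mm by 190 mm) begins 51 mm behind the grasp point.
Start: joints at [1.357, 0.321, -0.07, 1.45, 0.023, 1.371, -0.057], TCP at [0.147, -0.633, 0.206] pointing down, gripper open.
Joint ranges: [-2.86, 2.86], [-0.3, 2.09], [-1.38, 1.24], [0.06, 2.45], [-1.56, 4.7], [0.09, 2.05], [-2.69, 2.69]. Speed limits (rad/s): [2.57, 2.57, 3.14, 3.14, 3.14, 3.14, 3.14].

### API

Orientations are given as a rotation vector (axis times angle).
In Python, from bench import ctrl, optics, models gives the robot as it stands. The module is installed in compiled form; this text tells all that it offers.
- The arm moves only by the tool arm_command, never from a script. Its argument "motion" is a list of rows, each a list of 3 entries, a list of its own where there are three numbers: the shift along the tool's x, y, z in mm, then the turn, a rotation vector about the tool's x, y, z in degrees, then the closure, from 0 (fully open) to 1 (shut). In form: [[[x, y, z], [ax, ay, az], claw], ...]. A call has 1 to 8 rows; each row shifts and turns the commanded pose from where the row before left it, along the tool's axes as they then stand; what a row does not reach is not made up. A row lasts 1/12 s, in which the tool goes at most 41.7 mm and 7.16 degrees, less where a joint would pass 70% of its speed; a pose out of reach is approached as far as the arm can. A call with a gripper value outside its range is refused whole. The fingers move at their own pace and stop on an object; "force" is the grip in N (left out, the last holds). Time passes only in rows, so rows that do not move let the fingers close. It gives the time, the measured TCP pose, the force and the opening at its end, in the units of the state.
- ctrl.get_state(): the state, without advancing time (a new reading comes with each control period).
- optics.get_image(name): name is "scene" or "top" or "wrist"; returns (picture, depth): 384x512x3 uint8, blue, green, red; 384x512 float32, m along the optical axis (not along the pixel's ray), 0 where there is no reading.
- optics.camera_model(name): a dict with "fovy" (degrees; the focal length in pixels is half the picture's height over the tangent of half this angle, whatever the lens; pixels are square), "cx", "cy" (the principal point, pixels), "rvec" (rotation vector, rad) and "tvec" (3), from world to camera coordinates, as OpenCV has them; the wrist camera has in their place "mount" (4x4, takes a point from camera to tool coordinates, whose origin is the TCP and whose axes are the flange's). Camera axes: x right, y down, z forward; pixel columns grow to the right and rows downward; lengths in m; the calibration is good to about 2 mm. A picture is of the moment at which its call begins: read the wrist's pose just before it. camera_model takes no time and is no camera call.
- ctrl.close_job(): hands the job in, once; it reports no verdict.
Trained networks look in the newest picture that a camera, given by its name, has taken for a name from the list of things; names that differ only in an ending like _2 or _b are one class to them, and where a whole thing is asked for, a point or a joint stands for the part that bears it (a point fixed in the world has none). Each returns a list of dicts, best first, with "conf" (0 to 1); they miss things now and then, are a little off and sometimes report something else, mostly with a low value. They report only what shows in the picture. A call takes as long as a camera call.
- models.search_frame(camera, target): "location" ([x, y, z] in m, in the coordinates of the camera as it stood for that picture, good to about 4 mm: the middle of the surface that is visible of it).
- models.silhouettes(camera, target): "pixels" (384x512 bool, what is visible of it).
The state is a dict: "time": time; "joint_positions": joint angles; "qd": joint speeds; "joint_torque": joint torques, N m; "position": TCP position; "tool_rot": TCP orientation; "ft_force": force on the tool from outside, world axes, zero at the start; "torque": the same for the moment, N m; "grip_width": opening from 0.0 (shut) to 1.0 (fully open).
Only numpy, scipy, OpenCV 4.12 (cv2) and the standard library are available. Lean on these libraries where they do the work, as an engineer would, in place of code of your own. Each camera call takes 0.05 s, during which the arm holds its last target.

### The job

A small jar has been left on the lid of the bench thermostat: take it off and stand it upright, wholly on the round blue mat. Then use the gripper to lift the spring-loaded lid (it has a black bar handle) until the orange ball on its edge is level with the green ball of the angle marker (same opening angle), and finish while holding the lid still there with the gripper, because it snaps shut if let go. Leave the green marker as it is set and the amber bottle, beaker and timer where they stand.

Things in the scene. Friction and masses are not known exactly. Their poses are not given: they have to be found in the camera images.
- heater: White bench thermostat, fixed, 300 mm deep (x) by 220 wide (y), 110 high to the underside of its lid; origin at the centre of its underside, x from the front (sloped control panel, towards the robot at yaw 0) to the back, y to its left. It stands at a different place and yaw each time.
- hinge (a point): The lid's hinge axis, at its middle: it runs along the heater's y axis, 110 mm above the table, 110 mm behind the heater's centre. The lid and the marker both turn about this axis.
- lid (a joint): Opening angle of the grey lid (200 mm wide, 210 mm from hinge to front edge, 12 mm thick, 400 g): 0 shut and level, growing as its front edge rises, end stop at 1.3 rad. Its top is 122 mm above the table when shut. A spring pulls it shut: lifting at the handle takes about 6 N at the start and about 9 N at 0.8 rad. It snaps shut if let go.
- handle (a point): Middle of the lid's black round handle bar: 14 mm thick, 90 mm long along the hinge direction, on two legs at its ends; the bar's axis stands 45 mm above the lid's top face, and, when shut, 185 mm in front of and 57 mm above the hinge axis. There is 38 mm of free height under the bar. Turns with the lid.
- lid_tip (a point): Centre of the orange ball (18 mm) on the lid's left edge, 150 mm in front of the hinge axis and 125 mm to the left of the lid's middle. Turns with the lid.
- marker (a joint): Angle at which the green angle marker is set, measured like the lid's (0 level, growing upward). It is set anew each time, between 0.45 and 0.8 rad, and stays by friction. The lid is at the marker when both angles are equal.
- marker_tip (a point): Centre of the green ball (22 mm) at the end of the marker's thin steel arm, 150 mm from the hinge axis, 25 mm further left than the orange ball: side by side with it when the lid is at the marker.
- jar: White closed sample jar with red cap, 40 mm diameter, 60 mm high, about 80 g; origin at the centre of its underside. It starts standing on the lid, between handle and hinge.
- jar_center (a point): Centre of the jar, half-way up (30 mm above its underside).
- mat: Round blue mat fixed on the table, 90 mm diameter, 4 mm thick; origin at the centre of its underside, on the table.
- amber: Bystander: amber bottle, 60 mm diameter, 130 mm high; origin at the centre of its underside.
- beaker: Bystander: white ceramic beaker, 68 mm diameter, 85 mm high; origin at the centre of its underside.
- timer: Bystander: white lab timer, 60 by 70 by 30 mm; origin at the centre of its underside.

How it is judged:
By the outcome, as a careful person would: the job done as asked, in the order asked, and still so for the second after the job is handed in, while the arm keeps its last pose, push and grip.
It also fails if it takes over 58 s, if anything falls off the work surface, if the arm or the gripper's body presses on something with over 40 N, if the wrist force passes 120 N, or if a joint passes its speed limit or range.

## Working session

There is one attempt and no reset: what is moved stays moved. The work goes in short steps, Python scripts to look and compute and a tool call to move; the robot and the scene stay as the last step left them, time stands still between calls to the robot, and variables do not carry over. Pictures are saved under pics/ and viewed, and the job is handed in when it is done.

Besides the shell and the picture viewer there is one more tool, called after "Request:" as name([rows], argument=value, ...), one row to a line, values as JSON. arm_command: Moves the arm, as the interface text tells. Its arguments: {"type":"object","properties":{"motion":{"type":"array","items":{"type":"array"}},"force":{"type":"number"}},"required":["motion"]}

```bash
mkdir -p pics; cat > h.py <<'E'
import numpy as np, cv2
from scipy.spatial.transform import Rotation as R
from bench import ctrl, optics, models
def ext(name):
    m=optics.camera_model(name)
    if name=="wrist":
        s=ctrl.get_state(); T=np.eye(4); T[:3,:3]=R.from_rotvec(s["tool_rot"]).as_matrix(); T[:3,3]=s["position"]
        return m,T@np.array(m["mount"])
    W=np.eye(4); W[:3,:3]=R.from_rotvec(np.ravel(m["rvec"])).as_matrix(); W[:3,3]=np.ravel(m["tvec"])
    return m,np.linalg.inv(W)
def cloud(d,m,C):
    f=192/np.tan(np.radians(m["fovy"])/2); v,u=np.mgrid[:384,:512]
    P=np.stack([(u-m["cx"])/f*d,(v-m["cy"])/f*d,d],-1)
    return P@C[:3,:3].T+C[:3,3]
def proj(p,m,C):
    f=192/np.tan(np.radians(m["fovy"])/2); q=np.linalg.inv(C)@np.r_[p,1]; return m["cx"]+f*q[0]/q[2], m["cy"]+f*q[1]/q[2]
E
python3 - <<'E'
from h import *
print(ctrl.get_state())
for n in ("scene","top"):
    m,C=ext(n); print(n,m)
    im,d=optics.get_image(n); cv2.imwrite(f"pics/{n}0.png",im); np.savez(f"pics/{n}0.npz",im=im,d=d)
    for t in ("heater","lid","handle","lid_tip","marker_tip","jar","mat","amber","beaker","timer"):
        r=models.search_frame(n,t) if t in("lid_tip","marker_tip","jar","mat","handle") else []
        print(t,[(round(x["conf"],2),np.round(C[:3,:3]@x["location"]+C[:3,3],3)) for x in r[:2]])
E
```

```text
{'time': 0.0, 'joint_positions': array([ 1.35712219,  0.32184017, -0.07007522,  1.45168072,  0.02261258,
        1.3708066 , -0.05689476]), 'qd': array([-7.03627693e-04,  8.63345684e-04, -8.19302089e-05,  2.14845829e-03,
        5.64592384e-04, -2.42641868e-04, -7.11219803e-04]), 'joint_torque': array([-1.03462600e-03, -4.91289318e+01, -4.04264303e-01, -3.12529850e+01,
       -6.37701130e-02,  4.36935062e-02,  1.88181325e-04]), 'position': array([ 0.14658101, -0.63264711,  0.20464746]), 'tool_rot': array([-3.11932915e+00, -3.56841652e-01,  5.25399459e-04]), 'ft_force': array([-0.53671959,  0.31888062,  0.74314681]), 'torque': array([-0.01936118, -0.01306201,  0.00404272]), 'grip_width': 0.9974745722153741}
scene {'fovy': 56.77478847246259, 'cx': 255.25875382226576, 'cy': 189.8036199542576, 'rvec': array([ 1.06500081,  2.42727928, -0.96553098]), 'tvec': array([ 0.28963236, -0.20752763,  1.37698807])}
heater []
lid []
handle [(0.68, array([0.567, 0.076, 0.124]))]
lid_tip [(0.96, array([0.563, 0.078, 0.123])), (0.75, array([0.448, 0.424, 0.077]))]
marker_tip [(0.64, array([0.651, 0.197, 0.161]))]
jar [(0.79, array([0.615, 0.068, 0.169]))]
mat [(0.74, array([ 0.511, -0.259,  0.004]))]
amber []
beaker []
timer []
top {'fovy': 53.48538687493588, 'cx': 257.30570651930606, 'cy': 193.43076837296962, 'rvec': array([ 2.17573447, -2.20746912,  0.09601609]), 'tvec': array([0.05718315, 0.54620295, 1.31288347])}
heater []
lid []
handle [(0.73, array([0.559, 0.064, 0.122]))]
lid_tip [(0.73, array([0.556, 0.058, 0.121]))]
marker_tip [(0.66, array([0.635, 0.201, 0.175]))]
jar [(0.45, array([0.603, 0.062, 0.181])), (0.29, array([ 0.517, -0.263,  0.007]))]
mat [(0.88, array([ 0.516, -0.265,  0.005])), (0.28, array([0.601, 0.057, 0.183]))]
amber []
beaker []
timer []
```

View pics/scene0.png

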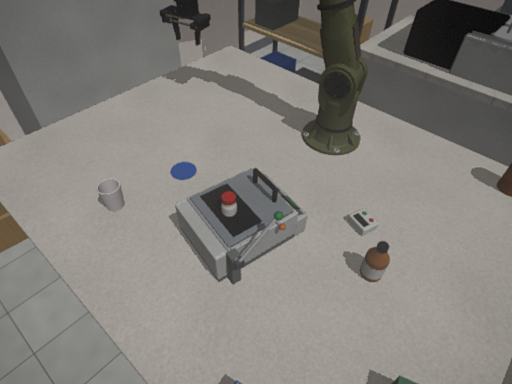

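View pics/top0.png

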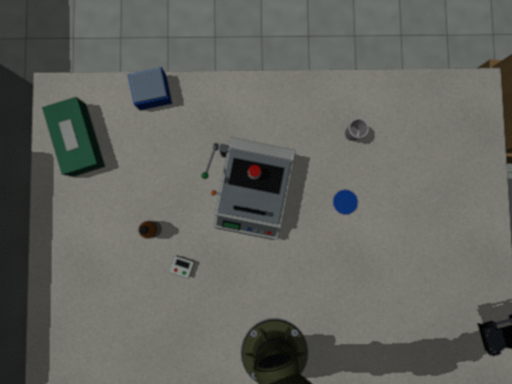

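The scene picture shows the heater with its jar at (229,204), orange ball (282,227), green ball (279,215) and mat (183,170). In the top picture the jar is at (254,171), the handle (250,210), orange (214,193), green (206,175), the mat (345,202) and the beaker (358,129). I'll measure these by colour and depth.

```bash
python3 - <<'E'
from h import *
for n in ("top","scene"):
    m,C=ext(n); z=np.load(f"pics/{n}0.npz"); im,d=z["im"],z["d"]; P=cloud(d,m,C)
    hsv=cv2.cvtColor(im,cv2.COLOR_BGR2HSV).astype(int); H,S,V=hsv[...,0],hsv[...,1],hsv[...,2]
    near=(np.abs(P[...,0]-.6)<.3)&(np.abs(P[...,1])<.4)&(d>0)
    def rep(name,mask):
        mask=mask&near
        nn,lab,st,ce=cv2.connectedComponentsWithStats(mask.astype(np.uint8))
        for i in range(1,nn):
            if st[i,4]>6:
                q=P[lab==i]; print(n,name,st[i,4],ce[i].round(1),"med",np.median(q,0).round(4),"min",q.min(0).round(3),"max",q.max(0).round(3))
    rep("red",((H<5)|(H>174))&(S>150)&(P[...,2]>.1))
    rep("orange",(H>=6)&(H<20)&(S>150))
    rep("green",(H>45)&(H<90)&(S>100)&(P[...,2]>.13))
    rep("blue",(H>105)&(H<130)&(S>150)&(P[...,2]<.05))
    rep("dark",(V<50)&(P[...,2]>.15))
    lid=near&(np.abs(P[...,2]-.122)<.006)
    q=P[lid][:,:2].astype(np.float32); print(n,"lid",len(q),cv2.minAreaRect((q*1000)))
    bar=near&(np.abs(P[...,2]-.172)<.012)&(V<70); q=P[bar]; print("bar",len(q),q.mean(0) if len(q) else 0, cv2.minAreaRect((q[:,:2]*1000).astype(np.float32)) if len(q)>4 else 0)
E
```

```text
top red 133 [254.3 169.7] med [0.6101 0.0607 0.1817] min [0.589 0.038 0.118] max [0.636 0.08  0.187]
top orange 10 [213.  192.2] med [0.5459 0.1933 0.1245] min [0.54 0.19 0.12] max [0.549 0.197 0.126]
top orange 56 [152.9 229.2] med [0.4297 0.3948 0.0893] min [0.41  0.386 0.073] max [0.449 0.4   0.104]
top green 19 [204.1 175.1] med [0.5891 0.2098 0.2217] min [0.583 0.204 0.218] max [0.596 0.216 0.225]
top blue 49 [163.4 102.2] med [0.8719 0.374  0.0323] min [0.866 0.35  0.013] max [0.877 0.398 0.046]
top blue 430 [345.1 201.7] med [ 0.5137 -0.2612  0.0044] min [ 0.474 -0.301 -0.004] max [ 0.556 -0.221  0.012]
top dark 136 [249.1 210. ] med [0.4851 0.078  0.1721] min [0.472 0.029 0.165] max [0.498 0.127 0.178]
top lid 3790 ((573.7738037109375, 71.8162841796875), (262.9596862792969, 247.8780975341797), 84.7978744506836)
bar 149 [0.48562675 0.07754869 0.17204426] ((520.6914672851562, 85.34297180175781), (122.69891357421875, 93.588134765625), 11.555081367492676)
scene red 131 [228.6 197. ] med [0.6083 0.0652 0.1812] min [0.59  0.045 0.17 ] max [0.624 0.079 0.184]
scene orange 20 [282.  226.1] med [0.5488 0.196  0.1212] min [0.545 0.189 0.115] max [0.553 0.201 0.126]
scene green 40 [278.2 215.1] med [0.5943 0.2127 0.2193] min [0.587 0.205 0.212] max [0.6   0.219 0.223]
scene dark 11 [254.5 172.5] med [0.481  0.037  0.1599] min [0.476 0.034 0.15 ] max [0.483 0.041 0.174]
scene dark 50 [268.8 184.4] med [0.4948 0.105  0.1701] min [0.482 0.059 0.151] max [0.501 0.129 0.174]
scene lid 4040 ((574.881103515625, 88.19336700439453), (258.73065185546875, 222.16445922851562), 77.24376678466797)
bar 135 [0.48997197 0.08580423 0.17007295] ((488.9252014160156, 80.1480484008789), (100.7066879272461, 10.007813453674316), 79.77191925048828)
```

```bash
python3 - <<'E'
from h import *
from scipy.optimize import least_squares
obs=[]
for n in ("top","scene"):
    m,C=ext(n); z=np.load(f"pics/{n}0.npz"); im,d=z["im"],z["d"]; P=cloud(d,m,C)
    hsv=cv2.cvtColor(im,cv2.COLOR_BGR2HSV).astype(int); H,S,V=[hsv[...,i] for i in range(3)]
    def near(p,r): return (np.linalg.norm(P[...,:2]-p,axis=-1)<r)&(d>0)
    a=near([.547,.195],.03)&(H>=3)&(H<22)&(S>110)
    b=near([.592,.211],.03)&(H>45)&(H<90)&(S>80)&(P[...,2]>.17)
    c=near([.487,.08],.06)&(P[...,2]>.160)&(V<70)
    for k,M in (("tip",a),("mark",b),("bar",c)):
        v,u=np.nonzero(M); print(n,k,len(u),u.mean(),v.mean())
        if k=="bar":
            (x0,y0),(w,h),an=cv2.minAreaRect(np.c_[u,v].astype(np.float32)); print((x0,y0),w,h,an)
            obs.append((n,k,(x0,y0)))
        else: obs.append((n,k,(u.mean(),v.mean())))
def model(p):
    hx,hy,yaw,mk=p; X=np.array([np.cos(yaw),np.sin(yaw),0]);Y=np.array([-X[1],X[0],0]); Z=np.array([0,0,1]); o=np.array([hx,hy,.11])
    return {"tip":o-.15*X+.125*Y,"mark":o+.15*(-np.cos(mk)*X+np.sin(mk)*Z)+.15*Y,"bar":o-.185*X+.057*Z}
cam={n:ext(n) for n in("top","scene")}
f=lambda p:np.concatenate([np.subtract(proj(model(p)[k],*cam[n]),uv) for n,k,uv in obs])
r=least_squares(f,[.669,.047,-.18,.77]); print(r.x,np.degrees(r.x[2])); print(r.fun.round(2)); print(model(r.x))
s=ctrl.get_state(); print(R.from_rotvec(s["tool_rot"]).as_matrix().round(3), s["time"])
E
```

```text
top tip 14 213.0 192.42857142857142
top mark 21 204.0952380952381 175.14285714285714
top bar 148 249.10135135135135 210.03378378378378
(249.0, 210.00003051757812) 32.947513580322266 4.3145551681518555 11.309932708740234
scene tip 29 281.7241379310345 226.41379310344828
scene mark 51 278.3333333333333 215.41176470588235
scene bar 135 265.5925925925926 180.4148148148148
(265.16650390625, 180.32521057128906) 31.86206817626953 4.724138259887695 43.602821350097656
[ 0.66628227  0.04101533 -0.20690338  0.75448401] -11.854690470578408
[ 0.19  0.16  0.14 -0.04 -0.31 -0.01  0.32  1.25  0.08 -0.08 -0.47 -1.31]
{'tip': array([0.5451603 , 0.19416385, 0.11      ]), 'mark': array([0.59013411, 0.21026835, 0.21273692]), 'bar': array([0.485228  , 0.07901994, 0.167     ])}
[[ 0.974  0.226 -0.   ]
 [ 0.226 -0.974 -0.   ]
 [-0.     0.    -1.   ]] 0.6
```

```bash
cat >> h.py <<'E'
def plan(waypts, claw, p=None, rot=None):
    """waypts: list of (pos, Rmat, nrows); returns rows with rounding feedback"""
    if p is None:
        s=ctrl.get_state(); p=np.array(s["position"]); rot=R.from_rotvec(s["tool_rot"])
    rows=[]; a,ra=p.copy(),rot
    for pos,Rt,n in waypts:
        rt=R.from_matrix(Rt); w=(ra.inv()*rt).as_rotvec()
        for i in range(1,n+1):
            tp=a+(np.array(pos)-a)*i/n; tr=ra*R.from_rotvec(w*i/n)
            dx=np.round(rot.as_matrix().T@(tp-p)*1000,0 if 1 else 1)
            dr=np.round(np.degrees((rot.inv()*tr).as_rotvec()),1)
            rows.append([dx.astype(int).tolist(),(dr+0.0).tolist(),claw])
            p=p+rot.as_matrix()@dx/1000; rot=rot*R.from_rotvec(np.radians(dr))
        a,ra=np.array(pos),rt
    for i in range(0,len(rows),8): print(str(rows[i:i+8]).replace(" ",""))
    return p,rot
def down(yaw_y):  # tool z down, tool y at world yaw
    y=np.array([np.cos(yaw_y),np.sin(yaw_y),0]); z=np.array([0,0,-1.]); return np.c_[np.cross(y,z),y,z]
E
python3 - <<'E'
from h import *
plan([([.609,.062,.26],down(-.207),24)],0)
E
```

```text
[[[25,-24,-2],[0.0,0.0,-2.7],0],[[27,-23,-3],[0.0,0.0,-2.7],0],[[27,-21,-2],[0.0,0.0,-2.7],0],[[29,-20,-2],[0.0,0.0,-2.7],0],[[29,-19,-2],[0.0,0.0,-2.8],0],[[30,-17,-3],[0.0,0.0,-2.7],0],[[31,-16,-2],[0.0,0.0,-2.7],0],[[32,-14,-2],[0.0,0.0,-2.7],0]]
[[[32,-13,-2],[0.0,0.0,-2.7],0],[[33,-11,-3],[0.0,0.0,-2.7],0],[[33,-10,-2],[0.0,0.0,-2.7],0],[[34,-8,-2],[0.0,0.0,-2.7],0],[[34,-7,-2],[0.0,0.0,-2.8],0],[[35,-4,-3],[0.0,0.0,-2.7],0],[[34,-4,-2],[0.0,0.0,-2.7],0],[[35,-1,-2],[0.0,0.0,-2.7],0]]
[[[35,0,-2],[0.0,0.0,-2.7],0],[[35,1,-3],[0.0,0.0,-2.7],0],[[34,4,-2],[0.0,0.0,-2.7],0],[[35,5,-2],[0.0,0.0,-2.7],0],[[34,6,-3],[0.0,0.0,-2.8],0],[[34,9,-2],[0.0,0.0,-2.7],0],[[33,9,-2],[0.0,0.0,-2.7],0],[[33,12,-2],[0.0,0.0,-2.7],0]]
```

Request:
arm_command([
  [[25,-24,-2],[0,0,-2.7],0],
  [[27,-23,-3],[0,0,-2.7],0],
  [[27,-21,-2],[0,0,-2.7],0],
  [[29,-20,-2],[0,0,-2.7],0],
  [[29,-19,-2],[0,0,-2.8],0],
  [[30,-17,-3],[0,0,-2.7],0],
  [[31,-16,-2],[0,0,-2.7],0],
  [[32,-14,-2],[0,0,-2.7],0],
])

```text
time: 1.27
position: [0.3018, -0.4, 0.2241]
tool_rot: [2.996, 0.941, -0.0]
ft_force: [0.1, -1.1, 1.3]
grip_width: 0.997
```

Request:
arm_command([
  [[32,-13,-2],[0,0,-2.7],0],
  [[33,-11,-3],[0,0,-2.7],0],
  [[33,-10,-2],[0,0,-2.7],0],
  [[34,-8,-2],[0,0,-2.7],0],
  [[34,-7,-2],[0,0,-2.8],0],
  [[35,-4,-3],[0,0,-2.7],0],
  [[34,-4,-2],[0,0,-2.7],0],
  [[35,-1,-2],[0,0,-2.7],0],
])

```text
time: 1.93
position: [0.4556, -0.1685, 0.2423]
tool_rot: [2.765, 1.488, 0.0]
ft_force: [1.0, -0.7, 0.3]
grip_width: 0.999
```

Request:
arm_command([
  [[35,0,-2],[0,0,-2.7],0],
  [[35,1,-3],[0,0,-2.7],0],
  [[34,4,-2],[0,0,-2.7],0],
  [[35,5,-2],[0,0,-2.7],0],
  [[34,6,-3],[0,0,-2.8],0],
  [[34,9,-2],[0,0,-2.7],0],
  [[33,9,-2],[0,0,-2.7],0],
  [[33,12,-2],[0,0,-2.7],0],
])

```text
time: 2.6
position: [0.6101, 0.0631, 0.2601]
tool_rot: [2.437, 1.982, 0.0]
ft_force: [0.5, -0.2, -0.0]
grip_width: 1.003
```

```bash
python3 - <<'E'
from h import *
s=ctrl.get_state(); print(s["time"],s["position"],s["joint_positions"].round(2),R.from_rotvec(s["tool_rot"]).as_matrix().round(3))
m,C=ext("wrist"); im,d=optics.get_image("wrist"); cv2.imwrite("pics/w1.png",im); P=cloud(d,m,C)
hsv=cv2.cvtColor(im,cv2.COLOR_BGR2HSV).astype(int); H,S,V=[hsv[...,i] for i in range(3)]
M=((H<5)|(H>174))&(S>150)&(d>0)&(P[...,2]>.17); q=P[M]; print(len(q),np.median(q,0),q.min(0),q.max(0))
E
```

```text
2.6 [0.61005038 0.06309121 0.2600746 ] [ 0.49  0.31 -0.8   1.44  0.23  1.48 -0.51] [[ 0.204  0.979  0.   ]
 [ 0.979 -0.204 -0.   ]
 [-0.     0.001 -1.   ]]
1534 [0.60855564 0.06061446 0.18194898] [0.5771104  0.04164454 0.1720159 ] [0.6263891  0.10265242 0.36028207]
```

View pics/w1.png

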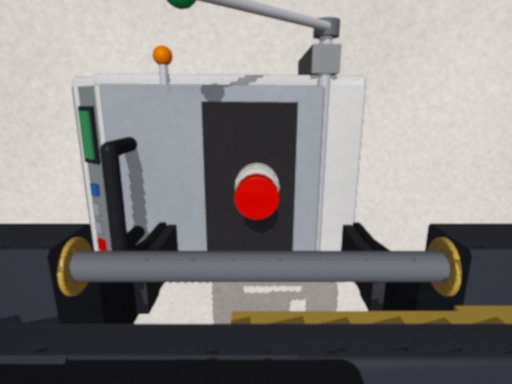

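The wrist view shows the red cap at (256,195), handle bar around (115,200) and orange ball (162,55). The jar measures (0.609, 0.061), top at 0.182, so it agrees with the earlier readings. I'll go down to it.

Request:
arm_command([
  [[-2,0,20],[0,0,0],0],
  [[0,0,25],[0,0,0],0],
  [[0,0,25],[0,0,0],0],
  [[0,0,20],[0,0,0],0],
  [[0,0,15],[0,0,0],0],
  [[0,0,0],[0,0,0],0.6],
  [[0,0,0],[0,0,0],0.6],
  [[0,0,0],[0,0,0],0.7],
], force=15)

```text
time: 3.32
position: [0.6096, 0.06, 0.156]
tool_rot: [2.438, 1.979, 0.002]
ft_force: [-0.2, -0.4, 0.5]
grip_width: 0.851
```

Request:
arm_command([
  [[0,0,0],[0,0,0],0.8],
  [[0,0,0],[0,0,0],0.8],
  [[0,0,0],[0,0,0],0.8],
  [[0,0,0],[0,0,0],0.8],
])

```text
time: 3.65
position: [0.6092, 0.06, 0.1553]
tool_rot: [2.438, 1.98, 0.001]
ft_force: [0.4, -0.5, -0.2]
grip_width: 0.552
```

Request:
arm_command([
  [[0,0,0],[0,0,0],0.8],
  [[0,0,0],[0,0,0],0.8],
  [[0,0,0],[0,0,0],0.8],
  [[0,0,0],[0,0,0],0.8],
])

```text
time: 3.98
position: [0.6089, 0.06, 0.1548]
tool_rot: [2.439, 1.98, -0.0]
ft_force: [-1.5, 0.2, 0.8]
grip_width: 0.418
```

```bash
python3 - <<'E'
from h import *
s=ctrl.get_state();print(s["grip_width"],s["position"])
D=down(-.207); p=s["position"]
plan([(p+[0,0,.1],D,5),([.55,-.12,.245],D,7),([.514,-.261,.12],D,8),([.514,-.261,.0375],D,8)],.8)
E
```

```text
0.4182231246985548 [0.60889195 0.06004114 0.15484857]
[[[0,0,-20],[0.0,0.0,0.0],0.8],[[0,0,-20],[0.0,0.0,0.0],0.8],[[0,0,-20],[0.0,0.0,0.0],0.8],[[0,0,-20],[0.0,0.0,0.0],0.8],[[0,0,-20],[0.0,0.0,0.0],0.8],[[-27,-3,1],[0.0,0.0,0.0],0.8],[[-27,-3,2],[0.0,0.0,0.0],0.8],[[-27,-3,1],[0.0,0.0,0.0],0.8]]
[[[-27,-3,2],[0.0,0.0,0.0],0.8],[[-27,-3,1],[0.0,0.0,0.0],0.8],[[-26,-3,1],[0.0,0.0,0.0],0.8],[[-27,-3,2],[0.0,0.0,0.0],0.8],[[-18,0,15],[0.0,0.0,0.0],0.8],[[-19,-1,16],[0.0,0.0,0.0],0.8],[[-18,-1,16],[0.0,0.0,0.0],0.8],[[-18,-1,15],[0.0,0.0,0.0],0.8]]
[[[-18,-1,16],[0.0,0.0,0.0],0.8],[[-18,0,16],[0.0,0.0,0.0],0.8],[[-19,-1,15],[0.0,0.0,0.0],0.8],[[-18,-1,16],[0.0,0.0,0.0],0.8],[[0,0,10],[0.0,0.0,0.0],0.8],[[0,0,10],[0.0,0.0,0.0],0.8],[[0,0,11],[0.0,0.0,0.0],0.8],[[0,0,10],[0.0,0.0,0.0],0.8]]
[[[0,0,10],[0.0,0.0,0.0],0.8],[[0,0,11],[0.0,0.0,0.0],0.8],[[0,0,10],[0.0,0.0,0.0],0.8],[[0,0,10],[0.0,0.0,0.0],0.8]]
```

Request:
arm_command([
  [[0,0,0],[0,0,0],0.8],
  [[0,0,0],[0,0,0],0.8],
  [[0,0,-10],[0,0,0],0.8],
  [[0,0,-20],[0,0,0],0.8],
])

```text
time: 4.32
position: [0.6071, 0.0594, 0.1827]
tool_rot: [-2.436, -1.978, 0.007]
ft_force: [0.1, -0.3, -1.3]
grip_width: 0.418
```

```bash
python3 - <<'E'
from h import *
im,d=optics.get_image("wrist"); im2,_=optics.get_image("scene"); cv2.imwrite("pics/w2.png",np.hstack([im[100:],cv2.resize(im2[140:280,150:330],(365,284))[:, :288]]))
E
```

```text
(no output)
```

View pics/w2.png

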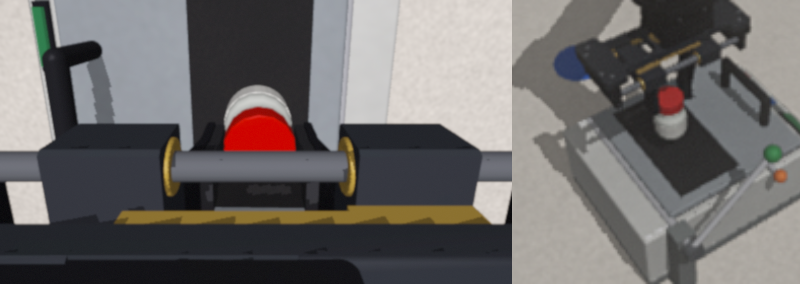

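The jar is between the pads (wrist view, cap at about (258,130) of the crop) and hangs clear of the lid. I'll carry it to the mat.

Request:
arm_command([
  [[0,0,-25],[0,0,0],0.8],
  [[0,0,-25],[0,0,0],0.8],
  [[0,0,-20],[0,0,0],0.8],
  [[-27,-3,1],[0,0,0],0.8],
  [[-27,-3,2],[0,0,0],0.8],
  [[-27,-3,1],[0,0,0],0.8],
  [[-27,-3,2],[0,0,0],0.8],
  [[-27,-3,1],[0,0,0],0.8],
])

```text
time: 5.08
position: [0.5658, -0.0703, 0.2472]
tool_rot: [-2.439, -1.98, 0.001]
ft_force: [1.3, -0.3, 0.1]
grip_width: 0.414
```

Request:
arm_command([
  [[-26,-3,1],[0,0,0],0.8],
  [[-27,-3,2],[0,0,0],0.8],
  [[-18,0,15],[0,0,0],0.8],
  [[-19,-1,16],[0,0,0],0.8],
  [[-18,-1,16],[0,0,0],0.8],
  [[-18,-1,15],[0,0,0],0.8],
  [[-18,-1,16],[0,0,0],0.8],
  [[-18,0,16],[0,0,0],0.8],
])

```text
time: 5.75
position: [0.5229, -0.2264, 0.1498]
tool_rot: [2.439, 1.98, -0.001]
ft_force: [-0.2, -0.1, -0.6]
grip_width: 0.415
```

Request:
arm_command([
  [[-19,-1,15],[0,0,0],0.8],
  [[-18,-1,16],[0,0,0],0.8],
  [[0,0,10],[0,0,0],0.8],
  [[0,0,0],[0,0,0],0.8],
  [[0,0,0],[0,0,0],0.8],
])

```text
time: 6.17
position: [0.514, -0.26, 0.1094]
tool_rot: [-2.437, -1.98, -0.001]
ft_force: [-0.2, 0.1, -0.3]
grip_width: 0.414
```

```bash
python3 - <<'E'
from h import *
s=ctrl.get_state();print(s["grip_width"],s["position"],s["ft_force"],R.from_rotvec(s["tool_rot"]).as_matrix().round(3))
plan([([.514,-.261,.0375],down(-.207),7)],.8)
for n in ("top","scene"):
    m,C=ext(n); im,d=optics.get_image(n); P=cloud(d,m,C); print(proj([.514,-.261,.004],m,C))
    cv2.imwrite(f"pics/{n}3.png",im)
E
```

```text
0.4143397633211937 [ 0.51395755 -0.25998499  0.10936289] [-0.2250032   0.06979308 -0.31415641] [[ 0.204  0.979 -0.001]
 [ 0.979 -0.204  0.002]
 [ 0.001 -0.001 -1.   ]]
[[[0,0,10],[0.0,0.0,0.0],0.8],[[0,0,11],[0.0,0.0,0.0],0.8],[[0,0,10],[0.0,0.0,0.0],0.8],[[-1,0,10],[0.0,0.0,0.0],0.8],[[0,0,10],[0.0,-0.1,0.0],0.8],[[0,0,11],[0.0,0.0,0.1],0.8],[[0,0,10],[-0.1,0.0,0.0],0.8]]
(np.float64(344.9280198810959), np.float64(201.80889152536608))
(np.float64(183.06945399793386), np.float64(169.7123629077521))
```

View pics/scene3.png

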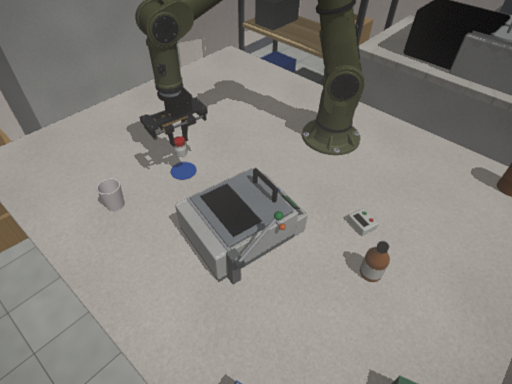

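The jar hangs upright at (180,150), straight above the mat at (183,170). I'll lower it.

Request:
arm_command([
  [[-1,0,15],[0,0,0],0.8],
  [[0,0,15],[0,0,0],0.8],
  [[0,0,15],[0,0,0],0.8],
  [[0,0,12],[0,0,0],0.8],
  [[0,0,8],[0,0,0],0.8],
  [[0,0,4],[0,0,0],0.8],
  [[0,0,2],[0,0,0],0.8],
  [[0,0,0],[0,0,0],0.8],
])

```text
time: 6.93
position: [0.514, -0.2622, 0.0389]
tool_rot: [2.438, 1.98, 0.0]
ft_force: [-0.5, 0.8, -0.7]
grip_width: 0.417
```

Request:
arm_command([
  [[0,0,1],[0,0,0],0.8],
  [[0,0,1],[0,0,0],0.8],
  [[0,0,0],[0,0,0],0.8],
])

```text
time: 7.18
position: [0.5139, -0.2625, 0.0371]
tool_rot: [2.438, 1.98, 0.0]
ft_force: [0.1, 0.7, -0.7]
grip_width: 0.415
```

Request:
arm_command([
  [[0,0,1],[0,0,0],0.8],
  [[0,0,0],[0,0,0],0.8],
])

```text
time: 7.35
position: [0.514, -0.2627, 0.0368]
tool_rot: [2.438, 1.979, -0.0]
ft_force: [-1.2, 0.5, 4.1]
grip_width: 0.416
```

Contact shows as 4 N upward, so I'll release and rise.

Request:
arm_command([
  [[0,0,0],[0,0,0],0.4],
  [[0,0,0],[0,0,0],0.2],
  [[0,0,0],[0,0,0],0],
  [[0,0,0],[0,0,0],0],
  [[0,0,0],[0,0,0],0],
  [[0,0,0],[0,0,0],0],
  [[0,0,0],[0,0,0],0],
  [[0,0,0],[0,0,0],0],
])

```text
time: 8.02
position: [0.5137, -0.2624, 0.0357]
tool_rot: [-2.439, -1.98, 0.0]
ft_force: [-0.1, -0.3, 0.1]
grip_width: 0.933
```

Request:
arm_command([
  [[0,0,-15],[0,0,0],0],
  [[0,0,-30],[0,0,0],0],
  [[0,0,-40],[0,0,0],0],
  [[0,0,-40],[0,0,0],0],
  [[0,0,-40],[0,0,0],0],
  [[0,0,-40],[0,0,0],0],
])

```text
time: 8.52
position: [0.5134, -0.262, 0.2428]
tool_rot: [2.438, 1.981, -0.0]
ft_force: [0.7, -0.7, -0.4]
grip_width: 1.0
```

```bash
python3 - <<'E'
from h import *
s=ctrl.get_state();print(s["grip_width"],s["position"],s["joint_positions"].round(2))
m,C=ext("wrist"); im,d=optics.get_image("wrist"); P=cloud(d,m,C)
hsv=cv2.cvtColor(im,cv2.COLOR_BGR2HSV).astype(int); H,S,V=[hsv[...,i] for i in range(3)]
M=((H<5)|(H>174))&(S>150)&(d>0)&(P[...,2]<.1); print("jar",np.median(P[M],0))
M=(H>105)&(H<130)&(S>120)&(P[...,2]<.015); q=P[M]; print("mat",len(q),q.min(0),q.max(0))
cv2.imwrite("pics/w4.png",im)
# handle approach
yaw=-.2069; X=np.array([np.cos(yaw),np.sin(yaw),0]);Z=np.array([0,0,1.]);hinge=np.array([.6663,.0410,.11])
def Rt(t): # tilt: approach dir z=(−sin t X − cos t Z)
    z=-np.sin(t)*X-np.cos(t)*Z; y=np.cos(t)*X-np.sin(t)*Z; return np.c_[np.cross(y,z),y,z]
bar=hinge-.185*X+.057*Z; t=np.radians(-20); A=Rt(t)
g=bar+.005*A[:,2]; pre=g-.09*A[:,2]
print("bar",bar,"g",g,"pre",pre)
plan([([.45,-.08,.27],Rt(t*.6),8),(pre,A,8),(g,A,8)],0.35)
E
```

```text
1.0001736198977262 [ 0.51340384 -0.26204964  0.24278631] [ 0.97  0.2  -0.63  1.57  0.12  1.42  0.13]
jar [ 0.51377388 -0.26190347  0.06405311]
mat 2465 [ 0.47303223 -0.30637551  0.00132952] [ 0.55989165 -0.21920996  0.01461907]
bar [0.4852456 0.079004  0.167    ] g [0.48691923 0.0786527  0.16230154] pre [0.45679392 0.08497611 0.24687387]
[[[21,-13,-3],[-1.4,0.0,0.0],0.35],[[20,-13,-2],[-1.4,0.1,0.0],0.35],[[21,-13,-4],[-1.4,0.0,0.0],0.35],[[21,-12,-3],[-1.4,0.0,0.0],0.35],[[21,-13,-4],[-1.4,0.1,0.0],0.35],[[20,-12,-4],[-1.5,0.0,0.0],0.35],[[21,-13,-4],[-1.4,0.0,0.0],0.35],[[21,-12,-5],[-1.4,0.1,0.0],0.35]]
[[[20,-4,2],[-1.0,0.0,0.0],0.35],[[21,-4,2],[-1.0,0.0,0.0],0.35],[[20,-4,2],[-1.0,0.0,0.0],0.35],[[20,-4,2],[-1.0,0.0,0.0],0.35],[[21,-4,2],[-1.0,0.0,0.0],0.35],[[20,-4,2],[-1.0,0.0,0.0],0.35],[[20,-4,2],[-1.0,0.0,0.0],0.35],[[21,-5,1],[-1.0,0.0,0.0],0.35]]
[[[0,0,12],[0.0,0.0,0.0],0.35],[[0,0,11],[0.0,0.0,0.0],0.35],[[0,0,11],[0.0,0.0,0.0],0.35],[[0,0,11],[0.0,0.0,0.0],0.35],[[0,0,12],[0.0,0.0,0.0],0.35],[[0,0,11],[0.0,0.0,0.0],0.35],[[0,0,11],[0.0,0.0,0.0],0.35],[[0,0,11],[0.0,0.0,0.0],0.35]]
```

View pics/w4.png

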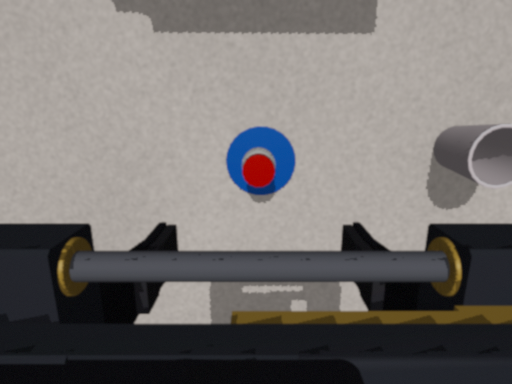

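The wrist view shows the jar upright near the middle of the mat at (259,165). It measures (0.514, -0.262), top at 0.064, which is right for 4 + 60 mm. Next is the handle.

Request:
arm_command([
  [[21,-13,-3],[-1.4,0,0],0.35],
  [[20,-13,-2],[-1.4,0.1,0],0.35],
  [[21,-13,-4],[-1.4,0,0],0.35],
  [[21,-12,-3],[-1.4,0,0],0.35],
  [[21,-13,-4],[-1.4,0.1,0],0.35],
  [[20,-12,-4],[-1.5,0,0],0.35],
  [[21,-13,-4],[-1.4,0,0],0.35],
  [[21,-12,-5],[-1.4,0.1,0],0.35],
])

```text
time: 9.23
position: [0.449, -0.0896, 0.2607]
tool_rot: [2.324, 1.881, 0.176]
ft_force: [0.8, -0.8, 1.3]
grip_width: 0.655
```

Request:
arm_command([
  [[20,-4,2],[-1.0,0,0],0.35],
  [[21,-4,2],[-1.0,0,0],0.35],
  [[20,-4,2],[-1.0,0,0],0.35],
  [[20,-4,2],[-1.0,0,0],0.35],
  [[21,-4,2],[-1.0,0,0],0.35],
  [[20,-4,2],[-1.0,0,0],0.35],
  [[20,-4,2],[-1.0,0,0],0.35],
  [[21,-5,1],[-1.0,0,0],0.35],
])

```text
time: 9.9
position: [0.4673, 0.0468, 0.2416]
tool_rot: [2.253, 1.828, 0.264]
ft_force: [0.2, 0.2, -0.0]
grip_width: 0.653
```

```bash
cat >> h.py <<'E'
yaw=-.2069; X=np.array([np.cos(yaw),np.sin(yaw),0]);Y=np.array([-X[1],X[0],0]);Z=np.array([0,0,1.]);hinge=np.array([.6663,.0410,.11])
def Rt(t):
    z=-np.sin(t)*X-np.cos(t)*Z; y=np.cos(t)*X-np.sin(t)*Z; return np.c_[np.cross(y,z),y,z]
def barp(a): return hinge+.185*(-np.cos(a)*X+np.sin(a)*Z)+.057*(np.sin(a)*X+np.cos(a)*Z)
E
python3 - <<'E'
from h import *
s=ctrl.get_state();print(s["grip_width"],s["position"],s["joint_positions"].round(2)); print(R.from_rotvec(s["tool_rot"]).as_matrix().round(3)); A=Rt(np.radians(-20)); print(A.round(3))
m,C=ext("wrist"); im,d=optics.get_image("wrist"); P=cloud(d,m,C); cv2.imwrite("pics/w5.png",im)
print("proj bar ends",proj(barp(0)+.045*Y,m,C),proj(barp(0)-.045*Y,m,C))
V=im.max(-1); M=(V<70)&(np.abs(P[...,2]-.17)<.01)&(np.linalg.norm(P[...,:2]-barp(0)[:2],axis=-1)<.07); q=P[M]; print(len(q)); 
if len(q)>20:
  u=(q-hinge)@X; w=(q-hinge)@Y; print("x",np.median(u),"y",w.min(),w.max(),"slope",np.polyfit(w,u,1), "z",np.percentile(q[:,2],90))
g=barp(0)+.005*A[:,2]
plan([(g,A,8)],.35)
E
```

```text
0.6533701214439375 [0.46728595 0.04675837 0.24159646] [-0.08 -0.3  -0.15  2.04  0.09  1.14 -0.46]
[[ 0.206  0.937  0.28 ]
 [ 0.978 -0.197 -0.063]
 [-0.004  0.287 -0.958]]
[[ 0.205  0.92   0.335]
 [ 0.979 -0.193 -0.07 ]
 [-0.     0.342 -0.94 ]]
proj bar ends (np.float64(242.59873500214152), np.float64(89.1750478709306)) (np.float64(244.01715595307635), np.float64(206.05596170876595))
2157
x -0.185203779380778 y -0.051380905554095885 0.049164460880751756 slope [ 0.0038914  -0.18489296] z 0.17418704446333946
[[[4,-1,10],[-0.4,0.0,0.0],0.35],[[4,-1,10],[-0.4,0.0,0.1],0.35],[[3,-1,10],[-0.5,0.0,0.0],0.35],[[4,-2,10],[-0.4,0.0,0.1],0.35],[[4,-1,10],[-0.4,0.0,0.0],0.35],[[4,-1,9],[-0.4,0.0,0.0],0.35],[[4,-2,10],[-0.4,0.0,0.1],0.35],[[3,-2,10],[-0.4,0.0,0.0],0.35]]
```

View pics/w5.png

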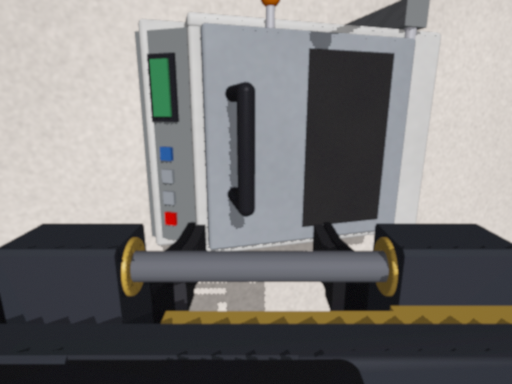

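The wrist view shows the handle bar from (245,90) to (245,210). By depth it lies 185 mm ahead of the hinge and centred, just where the fit put it. Joint 2 is at its limit, so I'll use less tilt.

```bash
python3 - <<'E'
from h import *
A=Rt(np.radians(-10)); g=barp(0)+.005*A[:,2]; print(g, g-.07*A[:,2])
plan([(g-.07*A[:,2],A,4),(g,A,8)],.35)
E
```

```text
[0.48609532 0.07882564 0.16207596] [0.47419919 0.08132268 0.2310125 ]
[[[8,0,2],[1.7,0.0,0.1],0.35],[[7,-1,3],[1.6,0.0,0.0],0.35],[[8,0,2],[1.7,0.0,0.1],0.35],[[7,0,3],[1.7,0.1,0.1],0.35],[[0,0,9],[0.0,0.0,0.0],0.35],[[0,0,8],[0.0,0.0,0.0],0.35],[[0,0,9],[0.0,0.0,0.0],0.35],[[0,0,9],[0.0,0.0,0.0],0.35]]
[[[0,0,9],[0.0,0.0,0.0],0.35],[[0,0,8],[0.0,0.0,0.0],0.35],[[0,0,9],[0.0,0.0,0.0],0.35],[[0,0,9],[0.0,0.0,0.0],0.35]]
```

Request:
arm_command([
  [[8,0,2],[1.7,0,0.1],0.35],
  [[7,-1,3],[1.6,0,0],0.35],
  [[8,0,2],[1.7,0,0.1],0.35],
  [[7,0,3],[1.7,0.1,0.1],0.35],
  [[0,0,0],[0,0,0],0.35],
])

```text
time: 10.37
position: [0.4755, 0.0754, 0.2312]
tool_rot: [2.337, 1.887, 0.162]
ft_force: [-0.3, 0.3, -0.3]
grip_width: 0.653
```

```bash
python3 - <<'E'
from h import *
s=ctrl.get_state();print(s["position"],s["joint_positions"].round(2)); print(R.from_rotvec(s["tool_rot"]).as_matrix().round(3))
A=Rt(np.radians(-10)); g=barp(0)+.005*A[:,2]; plan([(g,A,8)],.35)
E
```

```text
[0.47553303 0.07542946 0.2312118 ] [-0.09 -0.17 -0.17  1.94  0.05  1.22 -0.48]
[[ 0.211  0.963  0.167]
 [ 0.978 -0.207 -0.037]
 [-0.001  0.171 -0.985]]
[[[1,0,9],[0.0,0.0,0.0],0.35],[[0,-1,8],[0.0,0.0,-0.1],0.35],[[1,0,9],[-0.1,0.0,0.0],0.35],[[1,0,9],[0.0,0.0,0.0],0.35],[[0,0,9],[0.0,0.1,-0.1],0.35],[[1,-1,8],[0.0,0.0,0.0],0.35],[[1,0,9],[0.0,0.0,-0.1],0.35],[[1,0,9],[-0.1,0.0,0.0],0.35]]
```

Request:
arm_command([
  [[1,0,9],[0,0,0],0.35],
  [[0,-1,8],[0,0,-0.1],0.35],
  [[1,0,9],[-0.1,0,0],0.35],
  [[1,0,9],[0,0,0],0.35],
  [[0,0,9],[0,0.1,-0.1],0.35],
  [[1,-1,8],[0,0,0],0.35],
  [[1,0,9],[0,0,-0.1],0.35],
  [[1,0,9],[-0.1,0,0],0.35],
])

```text
time: 11.03
position: [0.4863, 0.0781, 0.1618]
tool_rot: [2.33, 1.889, 0.168]
ft_force: [-0.4, -0.1, 0.7]
grip_width: 0.652
```

Request:
arm_command([
  [[0,0,0],[0,0,0],0.6],
  [[0,0,0],[0,0,0],0.8],
  [[0,0,0],[0,0,0],1],
  [[0,0,0],[0,0,0],1],
  [[0,0,0],[0,0,0],1],
  [[0,0,0],[0,0,0],1],
  [[0,0,0],[0,0,0],1],
  [[0,0,0],[0,0,0],1],
], force=40)

```text
time: 11.7
position: [0.4863, 0.0782, 0.1629]
tool_rot: [2.33, 1.889, 0.168]
ft_force: [-0.4, 0.3, 0.3]
grip_width: 0.127
```

```bash
python3 - <<'E'
from h import *
s=ctrl.get_state();print(s["grip_width"],s["position"],s["ft_force"],s["joint_positions"].round(2)); M=R.from_rotvec(s["tool_rot"]).as_matrix(); gp=s["position"]-.005*M[:,2]; print(gp,barp(0),gp-barp(0))
im,d=optics.get_image("wrist");cv2.imwrite("pics/w6.png",im)
E
```

```text
0.12716137500200317 [0.48627265 0.07820521 0.1628767 ] [-0.41863125  0.33651866  0.26404115] [-0.09 -0.11 -0.17  2.02  0.07  1.07 -0.5 ]
[0.48540989 0.07838697 0.16779835] [0.4852456 0.079004  0.167    ] [ 0.00016429 -0.00061703  0.00079835]
```

View pics/w6.png

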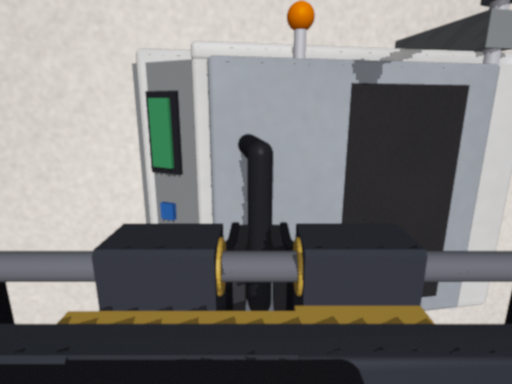

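The bar sits squarely between the closed fingers at (258,200). I'll lift along the arc with the tool turning along.

```bash
cat > arc.py <<'E'
from h import *
import sys
a0,a1,n=map(float,sys.argv[1:4]); n=int(n)
s=ctrl.get_state(); M=R.from_rotvec(s["tool_rot"]).as_matrix()
def pose(a):
    # rotate the measured tool pose rigidly about the hinge by a-a0 (front rises)
    Q=R.from_rotvec(Y*(a-a0)).as_matrix(); return hinge+Q@(s["position"]-hinge),Q@M
print(pose(a1)[0]-s["position"])
plan([(*pose(a0+(a1-a0)*(i+1)/n),1) for i in range(n)],1)
E
python3 arc.py 0 .32 16
```

```text
[ 0.02539469 -0.00533044  0.0551551 ]
[[[0,2,-3],[1.1,0.0,0.0],1],[[0,1,-4],[1.2,0.0,0.0],1],[[0,2,-3],[1.1,0.0,0.0],1],[[0,2,-4],[1.2,0.0,0.0],1],[[0,2,-3],[1.1,0.0,0.0],1],[[0,1,-3],[1.2,0.0,0.0],1],[[0,2,-4],[1.1,0.0,0.0],1],[[0,2,-3],[1.2,0.0,0.0],1]]
[[[0,1,-4],[1.1,0.0,0.0],1],[[0,2,-3],[1.2,0.0,0.0],1],[[0,2,-4],[1.1,0.0,0.0],1],[[0,2,-3],[1.2,0.0,0.0],1],[[0,1,-3],[1.1,0.0,0.0],1],[[0,2,-4],[1.1,0.0,0.0],1],[[0,2,-3],[1.2,0.0,0.0],1],[[0,2,-4],[1.1,0.0,0.0],1]]
```

Request:
arm_command([
  [[0,2,-3],[1.1,0,0],1],
  [[0,1,-4],[1.2,0,0],1],
  [[0,2,-3],[1.1,0,0],1],
  [[0,2,-4],[1.2,0,0],1],
  [[0,2,-3],[1.1,0,0],1],
  [[0,1,-3],[1.2,0,0],1],
  [[0,2,-4],[1.1,0,0],1],
  [[0,2,-3],[1.2,0,0],1],
])

```text
time: 12.42
position: [0.4974, 0.0758, 0.1914]
tool_rot: [2.431, 1.971, 0.015]
ft_force: [-0.1, -0.4, -1.0]
grip_width: 0.005
```

```bash
cat > chk.py <<'E'
from h import *
s=ctrl.get_state(); M=R.from_rotvec(s["tool_rot"]).as_matrix(); gp=s["position"]-.005*M[:,2]-hinge
print("t",s["time"],"F",s["ft_force"].round(1),"w",s["grip_width"],"q",s["joint_positions"].round(2))
print("gp angle",np.arctan2(gp[2],-gp@X)-np.arctan2(.057,.185),"r",np.hypot(gp[2],gp@X),"tilt deg",np.degrees(np.arctan2(-M[:,2]@X,-M[:,2]@Z)))
import sys
tag=sys.argv[1]
for n in sys.argv[2:]:
    m,C=ext(n); im,d=optics.get_image(n); cv2.imwrite(f"pics/{n}_{tag}.png",im); np.savez(f"pics/{n}_{tag}.npz",im=im,d=d); P=cloud(d,m,C)
    hsv=cv2.cvtColor(im,cv2.COLOR_BGR2HSV).astype(int); H,S,V=[hsv[...,i] for i in range(3)]
    f=192/np.tan(np.radians(m["fovy"])/2)
    for k,Mk,rad,off in (("orange",(H>=3)&(H<22)&(S>110)&(P[...,2]>.1),.009,.125),("green",(H>45)&(H<90)&(S>80)&(P[...,2]>.17),.011,.15)):
        # near the plane of the ball's circle
        rel=P-hinge; rr=np.hypot(rel@X,rel[...,2]); Mk=Mk&(d>0)&(np.abs(rr-.15)<.025)&(np.abs(rel@Y-off)<.025)
        v,u=np.nonzero(Mk)
        if len(u)<5: print(n,k,"none"); continue
        (uc,vc),rp=cv2.minEnclosingCircle(np.c_[u,v].astype(np.float32))
        # a) depth: centre ~ median surface point pushed along ray
        p=np.median(P[Mk],0); ray=(p-C[:3,3])/np.linalg.norm(p-C[:3,3]); c=p+ray*rad*.7; r=c-hinge
        # b) pixel-only: best angle for centroid
        an=np.linspace(0,1.3,2601); q=[proj(hinge+off*Y+.15*(-np.cos(x)*X+np.sin(x)*Z),m,C) for x in an]
        e=np.hypot(np.array(q)[:,0]-u.mean(),np.array(q)[:,1]-v.mean()); i=e.argmin()
        print(n,k,len(u),"px",u.mean().round(1),v.mean().round(1),"c",c.round(4),"angle depth %.3f pix %.3f (err %.2f px) | r %.3f y %.3f"%(np.arctan2(r[2],-r@X),an[i],e[i],np.hypot(r@X,r[2]),r@Y))
E
python3 chk.py a scene wrist
```

```text
t 12.4167 F [-0.1 -0.4 -1. ] w 0.004989217948121166 q [-0.07  0.01 -0.14  1.84  0.01  1.28 -0.42]
gp angle 0.16557512932939694 r 0.1929306631688531 tilt deg -0.850718523655565
scene orange 29 px 281.7 226.4 c [0.5458 0.194  0.1164] angle depth 0.043 pix 0.035 (err 0.43 px) | r 0.149 y 0.125
scene green 53 px 278.4 215.3 c [0.5901 0.2106 0.2128] angle depth 0.754 pix 0.756 (err 0.00 px) | r 0.150 y 0.150
wrist orange 471 px 288.8 23.9 c [0.5475 0.1923 0.1165] angle depth 0.044 pix 0.048 (err 4.00 px) | r 0.147 y 0.124
wrist green none
```

The lid slipped out: the orange ball is still at about 0.04 rad and the fingers are shut. They were probably still closing when I lifted (14.9 mm true opening against a 14 mm bar). I'll regrasp deeper, with more force, and confirm the grip before lifting.

```bash
python3 - <<'E'
from h import *
s=ctrl.get_state(); A=Rt(np.radians(-14)); g=barp(0)+.010*A[:,2]; pre=g-.045*A[:,2]
p,r=plan([(s["position"]+[0,0,.03],R.from_rotvec(s["tool_rot"]).as_matrix(),2),(pre+[0,0,.01],A,6)],.4)
print(); plan([(g,A,8)],.4,p,r)
E
```

```text
[[[0,0,-15],[0.0,0.0,0.0],0.4],[[0,0,-15],[0.0,0.0,0.0],0.4],[[0,-3,2],[-2.2,0.0,0.0],0.4],[[0,-4,1],[-2.2,0.0,0.0],0.4],[[0,-4,2],[-2.1,0.0,-0.1],0.4],[[1,-4,1],[-2.2,0.0,0.0],0.4],[[0,-4,1],[-2.2,0.0,0.0],0.4],[[0,-4,1],[-2.2,0.0,0.0],0.4]]

[[[0,0,7],[0.0,0.0,0.0],0.4],[[0,0,7],[0.0,0.0,0.0],0.4],[[0,-1,6],[0.0,0.0,0.0],0.4],[[0,0,7],[0.0,0.0,0.0],0.4],[[0,0,7],[0.0,0.0,0.0],0.4],[[0,0,7],[0.0,0.0,0.0],0.4],[[0,-1,7],[0.0,0.0,0.0],0.4],[[0,0,7],[0.0,0.0,0.0],0.4]]
```

Request:
arm_command([
  [[0,0,-15],[0,0,0],0.4],
  [[0,0,-15],[0,0,0],0.4],
  [[0,-3,2],[-2.2,0,0],0.4],
  [[0,-4,1],[-2.2,0,0],0.4],
  [[0,-4,2],[-2.1,0,-0.1],0.4],
  [[1,-4,1],[-2.2,0,0],0.4],
  [[0,-4,1],[-2.2,0,0],0.4],
  [[0,-4,1],[-2.2,0,0],0.4],
])

```text
time: 13.18
position: [0.4748, 0.0816, 0.2102]
tool_rot: [2.283, 1.855, 0.23]
ft_force: [-0.1, -0.1, -0.4]
grip_width: 0.525
```

Request:
arm_command([
  [[0,0,0],[0,0,0],0.4],
  [[0,0,0],[0,0,0],0.4],
])

```text
time: 13.35
position: [0.4747, 0.0816, 0.2104]
tool_rot: [2.283, 1.857, 0.228]
ft_force: [0.0, -1.3, -0.7]
grip_width: 0.588
```

```bash
python3 - <<'E'
from h import *
s=ctrl.get_state(); A=Rt(np.radians(-14)); g=barp(0)+.010*A[:,2]; print(s["grip_width"],s["joint_positions"].round(2)); plan([(g,A,7)],.4)
E
```

```text
0.5880087168654556 [-0.1  -0.22 -0.19  2.03  0.08  1.12 -0.53]
[[[0,0,8],[0.0,0.0,0.0],0.4],[[0,0,8],[0.0,0.0,0.0],0.4],[[0,0,7],[0.0,0.0,0.0],0.4],[[0,0,8],[0.0,0.0,0.1],0.4],[[0,0,8],[0.0,0.0,0.0],0.4],[[0,0,8],[0.0,0.0,0.0],0.4],[[0,0,8],[0.0,0.0,0.0],0.4]]
```

Request:
arm_command([
  [[0,0,8],[0,0,0],0.4],
  [[0,0,8],[0,0,0],0.4],
  [[0,0,7],[0,0,0],0.4],
  [[0,0,8],[0,0,0],0.4],
  [[0,0,8],[0,0,0],0.4],
  [[0,0,8],[0,0,0],0.4],
  [[0,0,8],[0,0,0],0.4],
  [[0,0,0],[0,0,0],0.7],
], force=55)

```text
time: 14.02
position: [0.4873, 0.0783, 0.1547]
tool_rot: [2.286, 1.857, 0.224]
ft_force: [-0.2, 0.9, 0.8]
grip_width: 0.573
```

Request:
arm_command([
  [[0,0,0],[0,0,0],1],
  [[0,0,0],[0,0,0],1],
  [[0,0,0],[0,0,0],1],
  [[0,0,0],[0,0,0],1],
  [[0,0,0],[0,0,0],1],
  [[0,0,0],[0,0,0],1],
  [[0,0,0],[0,0,0],1],
  [[0,0,0],[0,0,0],1],
], force=55)

```text
time: 14.68
position: [0.4884, 0.0788, 0.1572]
tool_rot: [2.284, 1.855, 0.229]
ft_force: [-0.9, -0.0, 1.0]
grip_width: 0.034
```

Request:
arm_command([
  [[0,0,0],[0,0,0],1],
  [[0,0,0],[0,0,0],1],
  [[0,0,0],[0,0,0],1],
  [[0,0,0],[0,0,0],1],
])

```text
time: 15.02
position: [0.4884, 0.0789, 0.1574]
tool_rot: [2.284, 1.855, 0.229]
ft_force: [-1.2, -0.2, 3.1]
grip_width: 0.005
```

```bash
python3 chk.py b wrist; python3 arc.py 0 .08 4
```

```text
t 15.0167 F [-1.2 -0.2  3.1] w 0.004563778903561796 q [-0.09 -0.15 -0.2   2.08  0.1   1.   -0.54]
gp angle -0.02089522838567326 r 0.19043020827637408 tilt deg -14.068796330485725
wrist orange 621 px 294.8 15.3 c [0.5472 0.1924 0.1167] angle depth 0.046 pix 0.060 (err 3.80 px) | r 0.148 y 0.124
wrist green none
[ 0.00427602 -0.00089755  0.01438486]
[[[0,2,-3],[1.1,0.0,0.0],1],[[0,2,-4],[1.2,0.0,0.0],1],[[0,2,-3],[1.1,0.0,0.0],1],[[0,1,-3],[1.2,0.0,0.0],1]]
```

View pics/wrist_b.png

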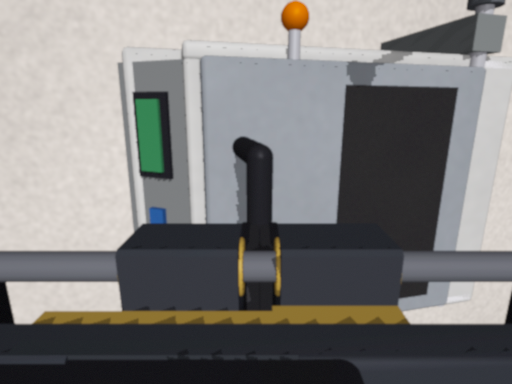

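```bash
python3 - <<'E'
from h import *
z=np.load("pics/wrist_b.npz"); m,C=ext("wrist"); P=cloud(z["d"],m,C)
for u,v in [(262,170),(262,190),(262,205),(262,215),(262,222),(245,245),(262,245),(262,265),(262,288),(262,298),(255,300),(200,250),(200,290)]:
    r=P[v,u]-hinge; print(u,v,z["im"][v,u],z["d"][v,u].round(3),"X %.3f Y %.3f z %.3f"%(r@X,r@Y,P[v,u,2]))
print(optics.camera_model("wrist")["mount"])
im,_=optics.get_image("scene"); a=cv2.resize(im[130:270,190:330],(560,560),interpolation=cv2.INTER_CUBIC); cv2.imwrite("pics/s_b.png",a)
E
```

```text
262 170 [41 37 35] 0.165 X -0.183 Y 0.038 z 0.173
262 190 [39 34 34] 0.168 X -0.183 Y 0.027 z 0.174
262 205 [39 33 34] 0.169 X -0.183 Y 0.020 z 0.174
262 215 [39 34 35] 0.17 X -0.183 Y 0.014 z 0.175
262 222 [39 34 35] 0.173 X -0.183 Y 0.010 z 0.173
245 245 [29 47 57] 0.142 X -0.198 Y 0.011 z 0.202
262 245 [33 29 30] 0.148 X -0.190 Y 0.009 z 0.199
262 265 [126 117 116] 0.083 X -0.205 Y 0.030 z 0.258
262 288 [37 35 34] 0.127 X -0.195 Y 0.001 z 0.221
262 298 [37 33 34] 0.128 X -0.195 Y -0.003 z 0.222
255 300 [36 34 33] 0.128 X -0.198 Y -0.004 z 0.221
200 250 [64 56 52] 0.076 X -0.220 Y 0.037 z 0.260
200 290 [64 58 55] 0.078 X -0.221 Y 0.027 z 0.261
[[ 2.80201890e-04 -9.66978372e-01 -2.54858295e-01  6.83741797e-02]
 [ 9.99999912e-01  3.50597119e-04 -2.30786939e-04  1.31520967e-03]
 [ 3.12518562e-04 -2.54858208e-01  9.66978385e-01 -1.78819206e-01]
 [ 0.00000000e+00  0.00000000e+00  0.00000000e+00  1.00000000e+00]]
```

View pics/s_b.png

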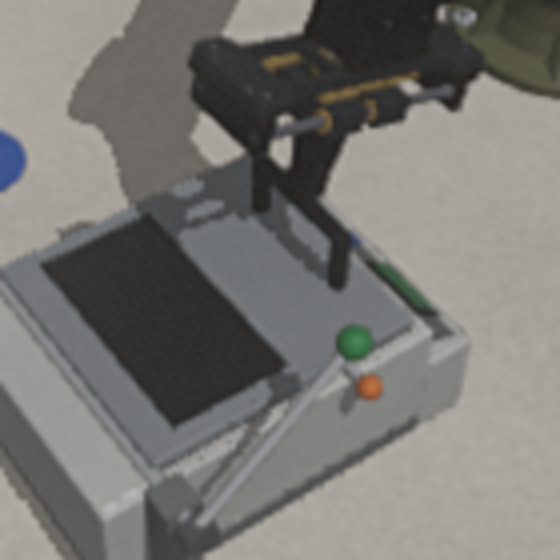

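```bash
python3 - <<'E'
from h import *
s=ctrl.get_state(); M=R.from_rotvec(s["tool_rot"]).as_matrix()
m,C=ext("scene"); im,d=optics.get_image("scene"); P=cloud(d,m,C)
x0,y0=225,140; k=10
a=cv2.resize(im[y0:y0+60,x0:x0+75],None,fx=k,fy=k,interpolation=cv2.INTER_NEAREST)
for p,c in ((s["position"],(0,255,0)),(s["position"]+.014*M[:,2],(0,0,255)),(barp(0),(255,0,255)),(s["position"]-.051*M[:,2],(255,255,0))):
    u,v=proj(p,m,C); cv2.circle(a,(int((u+.5-x0)*k),int((v+.5-y0)*k)),5,c,2)
cv2.imwrite("pics/s_c.png",cv2.convertScaleAbs(a,alpha=1.8,beta=20))
u,v=map(int,np.round(proj(barp(0),m,C)))
for dv in range(-6,5,1): r=P[v+dv,u]-hinge; print(dv,im[v+dv,u],"X %.3f Y %.3f z %.3f"%(r@X,r@Y,P[v+dv,u,2]))
E
```

```text
-6 [35 37 39] X -0.183 Y 0.002 z 0.192
-5 [39 40 41] X -0.182 Y 0.004 z 0.190
-4 [39 41 41] X -0.181 Y 0.005 z 0.188
-3 [39 40 41] X -0.181 Y 0.006 z 0.185
-2 [40 41 42] X -0.180 Y 0.007 z 0.183
-1 [38 40 40] X -0.181 Y 0.006 z 0.178
0 [40 40 41] X -0.181 Y 0.006 z 0.175
1 [38 41 42] X -0.181 Y 0.006 z 0.171
2 [37 38 38] X -0.180 Y 0.008 z 0.169
3 [44 45 44] X -0.179 Y 0.009 z 0.166
4 [79 79 77] X -0.206 Y -0.023 z 0.121
```

View pics/s_c.png

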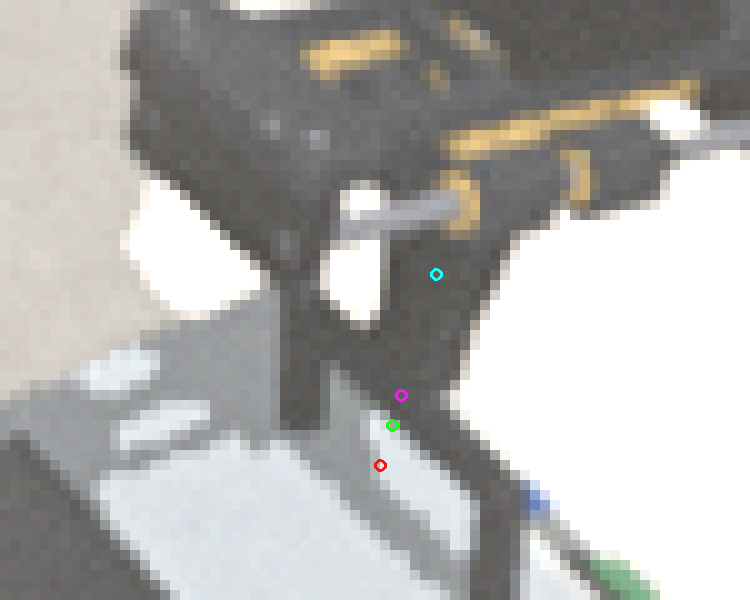

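The enlarged scene view shows the fingers ending at the bar's top at (400,390), with no part of them below it, although the stated tip (red, (380,465)) should be. The real fingertips seem well short of the stated position. The jar's 36 mm width also fits a hold on the cap. I'll rise and measure the tips.

Request:
arm_command([
  [[0,0,-20],[0,0,0],1],
  [[0,0,-25],[0,0,0],1],
  [[0,0,-15],[0,0,0],1],
  [[0,0,0],[0,0,0],1],
  [[0,0,0],[0,0,0],1],
])

```text
time: 15.58
position: [0.4742, 0.0818, 0.2154]
tool_rot: [2.283, 1.855, 0.229]
ft_force: [0.3, 0.1, -0.4]
grip_width: 0.003
```

```bash
python3 - <<'E'
from h import *
s=ctrl.get_state(); M=R.from_rotvec(s["tool_rot"]).as_matrix(); print(s["position"],s["grip_width"])
m,C=ext("scene"); im,d=optics.get_image("scene"); P=cloud(d,m,C)
L=(P-s["position"])@M  # tool coords
near=(np.abs(L[...,0])<.02)&(np.abs(L[...,1])<.04)&(L[...,2]>-.08)&(L[...,2]<.03)&(im.max(-1)<90)&(P[...,2]>.178)
q=L[near]; print(len(q)); print("tip z pct",np.percentile(q[:,2],[50,80,90,95,99,100]).round(4)); 
t=q[q[:,2]>np.percentile(q[:,2],85)]; print(t.mean(0),t.min(0),t.max(0))
x0,y0=225,130; k=10
a=cv2.resize(im[y0:y0+60,x0:x0+75],None,fx=k,fy=k,interpolation=cv2.INTER_NEAREST)
for p,c in ((s["position"],(0,255,0)),(s["position"]+.014*M[:,2],(0,0,255)),(s["position"]-.051*M[:,2],(255,255,0))):
    u,v=proj(p,m,C); cv2.circle(a,(int((u+.5-x0)*k),int((v+.5-y0)*k)),5,c,2)
cv2.imwrite("pics/s_d.png",cv2.convertScaleAbs(a,alpha=1.8,beta=20))
E
```

```text
[0.47416226 0.08178308 0.21535473] 0.002754429925953173
201
tip z pct [-0.0469 -0.0293 -0.024  -0.0214 -0.0181 -0.0169]
[ 0.0045646   0.00314238 -0.02234429] [-0.0088645  -0.00938036 -0.02632274] [ 0.01185464  0.00951378 -0.01692817]
```

View pics/s_d.png

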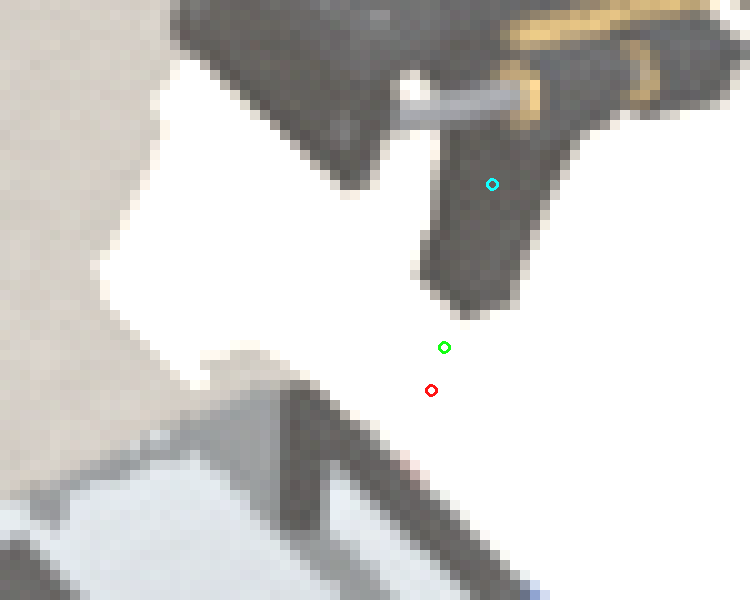

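The closed fingertips (lowest at (470,315)) lie about 14 mm behind the reported TCP, not 14 mm ahead. So the whole tool is about 28 mm shorter than stated. The earlier grips held only the cap's rim and the bar's top. I'll regrasp 30 mm deeper.

```bash
python3 - <<'E'
from h import *
A=Rt(np.radians(-10)); g=barp(0)+.034*A[:,2]; pre=g-.075*A[:,2]; print(g,pre)
p,r=plan([(pre,A,8)],.4); plan([(g,A,8)],.4,p,r)
E
```

```text
[0.49102372 0.07779115 0.13351654] [0.47827787 0.08046655 0.20737712]
[[[0,0,1],[0.5,0.0,0.0],0.4],[[0,1,1],[0.5,0.0,0.0],0.4],[[0,0,1],[0.5,0.0,0.0],0.4],[[0,1,1],[0.5,0.0,0.0],0.4],[[0,0,1],[0.5,0.0,0.0],0.4],[[0,0,1],[0.5,0.0,0.0],0.4],[[0,1,1],[0.5,0.0,0.0],0.4],[[0,0,1],[0.5,0.0,0.0],0.4]]
[[[0,0,9],[0.0,0.0,0.0],0.4],[[0,0,10],[0.0,0.0,0.0],0.4],[[0,0,9],[0.0,0.0,0.0],0.4],[[0,0,9],[0.0,0.0,0.0],0.4],[[0,0,10],[0.0,0.0,0.0],0.4],[[0,0,9],[0.0,0.0,0.0],0.4],[[0,0,9],[0.0,0.0,0.0],0.4],[[0,0,10],[0.0,0.0,0.0],0.4]]
```

Request:
arm_command([
  [[0,0,1],[0.5,0,0],0.4],
  [[0,1,1],[0.5,0,0],0.4],
  [[0,0,1],[0.5,0,0],0.4],
  [[0,1,1],[0.5,0,0],0.4],
  [[0,0,1],[0.5,0,0],0.4],
  [[0,0,1],[0.5,0,0],0.4],
  [[0,1,1],[0.5,0,0],0.4],
  [[0,0,1],[0.5,0,0],0.4],
])

```text
time: 16.3
position: [0.4787, 0.0807, 0.2079]
tool_rot: [2.33, 1.893, 0.165]
ft_force: [-0.1, -0.3, -0.5]
grip_width: 0.526
```

Request:
arm_command([
  [[0,0,9],[0,0,0],0.4],
  [[0,0,10],[0,0,0],0.4],
  [[0,0,9],[0,0,0],0.4],
  [[0,0,9],[0,0,0],0.4],
  [[0,0,9],[0,0,0],0.4],
  [[0,0,5],[0,0,0],0.4],
])

```text
time: 16.8
position: [0.4864, 0.0787, 0.1559]
tool_rot: [2.33, 1.893, 0.163]
ft_force: [-0.3, -0.7, -0.0]
grip_width: 0.606
```

```bash
python3 - <<'E'
from h import *
s=ctrl.get_state(); M=R.from_rotvec(s["tool_rot"]).as_matrix(); print(s["position"],s["ft_force"],s["grip_width"],s["joint_positions"].round(2)); print("bar in tool",(barp(0)-s["position"])@M)
im,_=optics.get_image("scene"); a=cv2.resize(im[140:200,225:300],None,fx=10,fy=10); cv2.imwrite("pics/s_e.png",cv2.convertScaleAbs(a,alpha=1.8,beta=20))
E
```

```text
[0.48643343 0.07870226 0.15589006] [-0.25962792 -0.6945643  -0.01618015] 0.6063754328298552 [-0.09 -0.1  -0.18  2.03  0.07  1.06 -0.5 ]
bar in tool [ 3.88857655e-05  7.08339967e-04 -1.11548003e-02]
```

View pics/s_e.png

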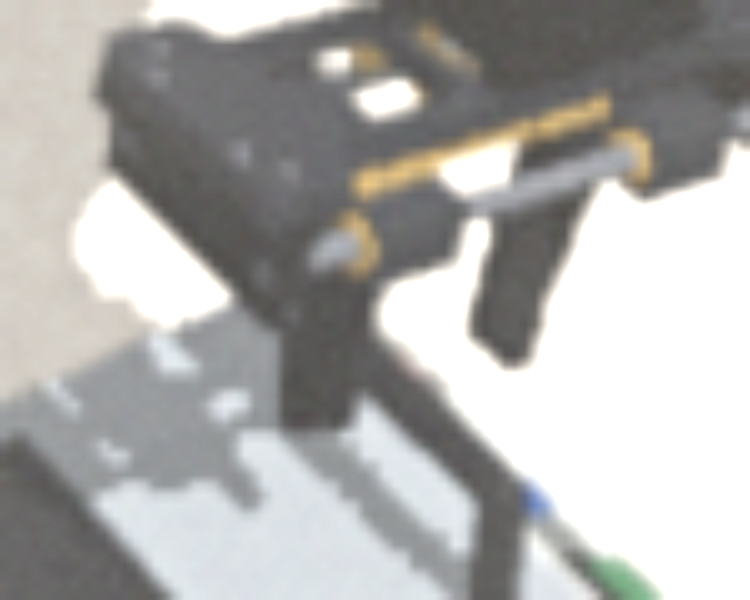

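The two fingertips (about (350,360) and (515,365)) straddle the bar but end just above its middle, as I worked out. Another 23 mm down, then close.

Request:
arm_command([
  [[0,0,8],[0,0,0],0.4],
  [[0,0,8],[0,0,0],0.4],
  [[0,0,7],[0,0,0],0.4],
  [[0,0,0],[0,0,0],0.7],
  [[0,0,0],[0,0,0],1],
  [[0,0,0],[0,0,0],1],
  [[0,0,0],[0,0,0],1],
  [[0,0,0],[0,0,0],1],
], force=50)

```text
time: 17.52
position: [0.4914, 0.0782, 0.1357]
tool_rot: [2.329, 1.892, 0.167]
ft_force: [0.3, -0.0, -0.2]
grip_width: 0.307
```

Request:
arm_command([
  [[0,0,0],[0,0,0],1],
  [[0,0,0],[0,0,0],1],
  [[0,0,0],[0,0,0],1],
  [[0,0,0],[0,0,0],1],
  [[0,0,0],[0,0,0],1],
  [[0,0,0],[0,0,0],1],
])

```text
time: 18.02
position: [0.4915, 0.0781, 0.1355]
tool_rot: [2.329, 1.892, 0.167]
ft_force: [0.8, 0.0, -0.3]
grip_width: 0.147
```

```bash
python3 - <<'E'
from h import *
s=ctrl.get_state(); M=R.from_rotvec(s["tool_rot"]).as_matrix(); print(s["position"],s["ft_force"],s["grip_width"],s["joint_positions"].round(2)); print("bar in tool",(barp(0)-s["position"])@M)
im,_=optics.get_image("scene"); a=cv2.resize(im[140:200,225:300],None,fx=10,fy=10); cv2.imwrite("pics/s_f.png",cv2.convertScaleAbs(a,alpha=1.8,beta=20))
E
python3 arc.py 0 .16 8
```

```text
[0.49152452 0.07814929 0.13550633] [ 0.79741317  0.04031903 -0.34242452] 0.1470010309074168 [-0.09 -0.08 -0.18  2.05  0.08  1.01 -0.51]
bar in tool [-0.00044868 -0.00070608 -0.03211396]
[ 0.00620777 -0.00130303  0.028146  ]
[[[0,1,-3],[1.1,0.0,0.0],1],[[0,1,-4],[1.2,0.0,0.0],1],[[0,1,-3],[1.1,0.0,0.0],1],[[0,2,-4],[1.2,0.0,0.0],1],[[0,1,-3],[1.1,0.0,0.0],1],[[0,1,-4],[1.2,0.0,0.0],1],[[0,1,-3],[1.1,0.0,0.0],1],[[0,1,-3],[1.2,0.0,0.0],1]]
```

View pics/s_f.png

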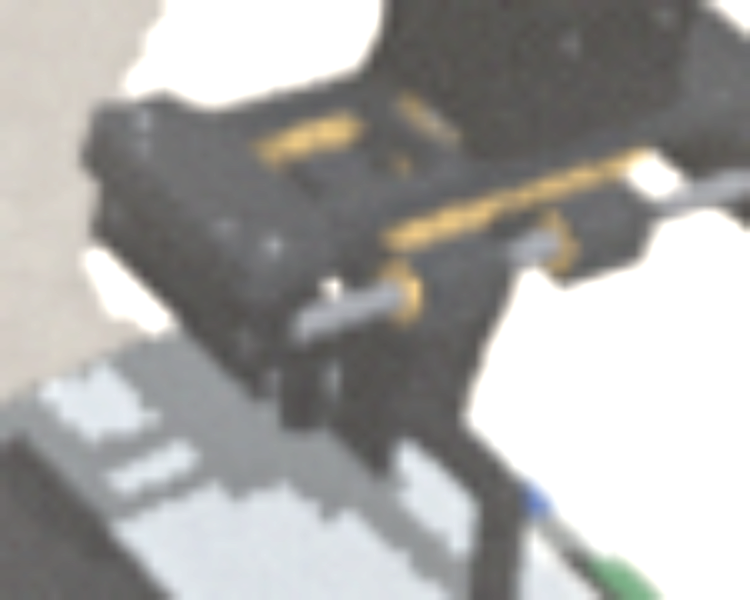

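The finger now reaches below the bar, tip at (385,470), and the width holds at 0.147, about 13 mm for the 14 mm bar. I'll lift a first stretch and check.

Request:
arm_command([
  [[0,1,-3],[1.1,0,0],1],
  [[0,1,-4],[1.2,0,0],1],
  [[0,1,-3],[1.1,0,0],1],
  [[0,2,-4],[1.2,0,0],1],
  [[0,1,-3],[1.1,0,0],1],
  [[0,1,-4],[1.2,0,0],1],
  [[0,1,-3],[1.1,0,0],1],
  [[0,1,-3],[1.2,0,0],1],
])

```text
time: 18.73
position: [0.4967, 0.077, 0.1621]
tool_rot: [2.431, 1.975, 0.011]
ft_force: [3.3, 1.3, -8.7]
grip_width: 0.144
```

```bash
sed -i 's/gp=s\["position"\]-.005\*M\[:,2\]-hinge/gp=s["position"]-.032*M[:,2]-hinge/' chk.py; python3 chk.py g scene; python3 arc.py .16 .5 16
```

```text
t 18.7333 F [ 3.3  1.3 -8.7] w 0.1442360586032585 q [-0.07  0.03 -0.14  1.87  0.01  1.22 -0.42]
gp angle 0.151840458100565 r 0.19301997353158368 tilt deg -0.6753632816843175
scene orange 29 px 281.7 221.4 c [0.5491 0.1932 0.1384] angle depth 0.192 pix 0.186 (err 0.36 px) | r 0.149 y 0.125
scene green 52 px 278.2 215.3 c [0.5904 0.2096 0.2125] angle depth 0.755 pix 0.759 (err 0.06 px) | r 0.150 y 0.149
[ 0.02685533 -0.00563704  0.05474039]
[[[0,1,-4],[1.2,0.0,0.0],1],[[0,1,-3],[1.2,0.0,0.0],1],[[0,2,-4],[1.3,0.0,0.0],1],[[0,1,-4],[1.2,0.0,0.0],1],[[0,1,-3],[1.2,0.0,0.0],1],[[0,1,-4],[1.2,0.0,0.0],1],[[0,1,-4],[1.2,0.0,0.0],1],[[0,2,-3],[1.2,0.0,0.0],1]]
[[[0,1,-4],[1.3,0.0,0.0],1],[[0,1,-4],[1.2,0.0,0.0],1],[[0,1,-3],[1.2,0.0,0.0],1],[[0,1,-4],[1.2,0.0,0.0],1],[[0,2,-4],[1.2,0.0,0.0],1],[[0,1,-3],[1.2,0.0,0.0],1],[[0,1,-4],[1.3,0.0,0.0],1],[[0,1,-3],[1.2,0.0,0.0],1]]
```

The lid came up 0.15 rad with the gripper, and the wrist reads about 9 N as expected. Continuing.

Request:
arm_command([
  [[0,1,-4],[1.2,0,0],1],
  [[0,1,-3],[1.2,0,0],1],
  [[0,2,-4],[1.3,0,0],1],
  [[0,1,-4],[1.2,0,0],1],
  [[0,1,-3],[1.2,0,0],1],
  [[0,1,-4],[1.2,0,0],1],
  [[0,1,-4],[1.2,0,0],1],
  [[0,2,-3],[1.2,0,0],1],
])

```text
time: 19.45
position: [0.5074, 0.0746, 0.1902]
tool_rot: [-2.34, -1.902, 0.153]
ft_force: [-2.2, 1.6, -7.5]
grip_width: 0.145
```

Request:
arm_command([
  [[0,1,-4],[1.3,0,0],1],
  [[0,1,-4],[1.2,0,0],1],
  [[0,1,-3],[1.2,0,0],1],
  [[0,1,-4],[1.2,0,0],1],
  [[0,2,-4],[1.2,0,0],1],
  [[0,1,-3],[1.2,0,0],1],
  [[0,1,-4],[1.3,0,0],1],
  [[0,1,-3],[1.2,0,0],1],
])

```text
time: 20.12
position: [0.5223, 0.0713, 0.2162]
tool_rot: [-2.228, -1.81, 0.304]
ft_force: [-2.1, 0.8, -7.2]
grip_width: 0.142
```

```bash
python3 chk.py h scene top; python3 arc.py .49 .67 8
```

```text
t 20.1167 F [-2.1  0.8 -7.2] w 0.14181396650345435 q [-0.03  0.32 -0.1   1.47 -0.08  1.66 -0.34]
gp angle 0.48522251824874607 r 0.19321613328734344 tilt deg 18.9307887268596
scene orange 10 px 277.7 210.5 c [0.5655 0.1894 0.19  ] angle depth 0.555 pix 0.569 (err 1.29 px) | r 0.152 y 0.124
scene green 52 px 278.0 215.3 c [0.5909 0.2101 0.2134] angle depth 0.761 pix 0.767 (err 0.10 px) | r 0.150 y 0.150
top orange 17 px 212.1 184.4 c [0.5652 0.19   0.1867] angle depth 0.535 pix 0.520 (err 0.09 px) | r 0.151 y 0.125
top green 22 px 204.1 175.0 c [0.5903 0.2106 0.2136] angle depth 0.759 pix 0.758 (err 0.16 px) | r 0.151 y 0.150
[ 0.02092764 -0.00439279  0.02463079]
[[[0,1,-4],[1.3,0.0,0.0],1],[[0,1,-4],[1.3,0.0,0.0],1],[[0,2,-4],[1.3,0.0,0.0],1],[[0,1,-4],[1.3,0.0,0.0],1],[[0,1,-3],[1.2,0.0,0.0],1],[[0,1,-4],[1.3,0.0,0.0],1],[[0,2,-4],[1.3,0.0,0.0],1],[[0,1,-4],[1.3,0.0,0.0],1]]
```

View pics/scene_h.png

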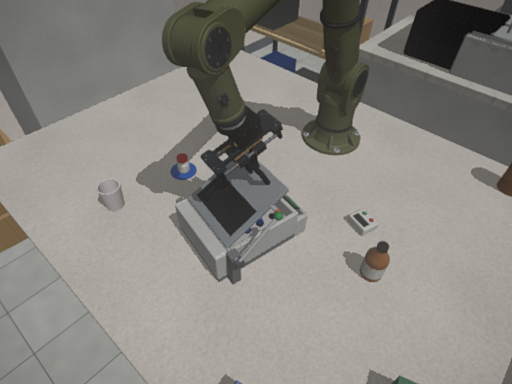

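The lid is following: gripper geometry gives 0.485 rad. Joint 6 is at 1.66 of 2.05, so I'll turn the tool less from here; the round bar can turn in the pads.

Request:
arm_command([
  [[0,1,-4],[1.3,0,0],1],
  [[0,1,-4],[1.3,0,0],1],
  [[0,2,-4],[1.3,0,0],1],
  [[0,1,-4],[1.3,0,0],1],
  [[0,1,-3],[1.2,0,0],1],
  [[0,1,-4],[1.3,0,0],1],
  [[0,2,-4],[1.3,0,0],1],
  [[0,1,-4],[1.3,0,0],1],
])

```text
time: 20.88
position: [0.5433, 0.0668, 0.241]
tool_rot: [-2.106, -1.711, 0.447]
ft_force: [-3.7, 0.4, -8.8]
grip_width: 0.143
```

```bash
python3 chk.py i scene top; python3 arc.py .665 .745 8
cat > ball.py <<'E'
from h import *
import sys
tag=sys.argv[1]
for n in ("scene","top"):
    m,C=ext(n); zf=np.load(f"pics/{n}_{tag}.npz"); im,d=zf["im"],zf["d"]; P=cloud(d,m,C)
    # lid plane from depth: grey lid pts region
    rel=P-hinge; lx,ly,lz=rel@X,rel@Y,rel[...,2]
    M=(d>0)&(np.abs(ly)<.095)&(np.hypot(lx,lz)>.03)&(np.hypot(lx,lz)<.205)&(lz>.04)&(lx<0)
    A=np.arctan2(lz,-lx)
    # top face is 12mm above hinge line: lz*cos - (-lx)*sin = .012
    best=None
    for a in np.linspace(.2,1.2,501):
        e=lz[M]*np.cos(a)+lx[M]*np.sin(a)-.012; c=np.sum(np.abs(e)<.004)
        if best is None or c>best[0]: best=(c,a)
    a=best[1]; 
    e=lz*np.cos(a)+lx*np.sin(a)-.012; I=M&(np.abs(e)<.007)
    q=np.c_[lx[I],lz[I]]; c=q.mean(0); v=np.linalg.svd(q-c,full_matrices=False)[2][0]; print(n,"lid plane votes",best,"fit angle %.4f"%np.arctan2(abs(v[1]),abs(v[0])), I.sum())
    # marker arm
    Ma=(d>0)&(np.abs(ly-.15)<.02)&(np.hypot(lx,lz)>.03)&(np.hypot(lx,lz)<.135)&(lz>.01)
    if Ma.sum()>5: print(" arm n",Ma.sum(),"angle med %.4f"%np.median(A[Ma]))
E
python3 ball.py i; python3 ball.py h
```

```text
t 20.8833 F [-3.7  0.4 -8.8] w 0.1432440166454855 q [-0.02  0.5  -0.09  1.24 -0.11  1.89 -0.32]
gp angle 0.6664053932063467 r 0.19336662380925707 tilt deg 29.154647896751715
scene orange 36 px 273.1 209.4 c [0.5808 0.1866 0.2073] angle depth 0.708 pix 0.707 (err 0.20 px) | r 0.150 y 0.125
scene green 51 px 277.9 215.3 c [0.5906 0.2092 0.2131] angle depth 0.759 pix 0.769 (err 0.07 px) | r 0.150 y 0.149
top orange 16 px 212.5 178.5 c [0.58   0.186  0.2091] angle depth 0.714 pix 0.706 (err 0.20 px) | r 0.151 y 0.124
top green 23 px 204.2 175.0 c [0.5904 0.2105 0.2143] angle depth 0.763 pix 0.757 (err 0.07 px) | r 0.151 y 0.150
[ 0.01064375 -0.00223416  0.00961965]
[[[0,1,-2],[0.6,0.0,0.0],1],[[0,0,-1],[0.5,0.0,0.0],1],[[0,1,-2],[0.6,0.0,0.0],1],[[0,0,-2],[0.6,0.0,0.0],1],[[0,1,-2],[0.6,0.0,0.0],1],[[0,0,-1],[0.5,0.0,0.0],1],[[0,1,-2],[0.6,0.0,0.0],1],[[0,0,-2],[0.6,0.0,0.0],1]]
scene lid plane votes (np.int64(2872), np.float64(0.656)) fit angle 0.6564 2881
 arm n 152 angle med 0.8140
top lid plane votes (np.int64(573), np.float64(0.668)) fit angle 0.6588 586
 arm n 59 angle med 0.8218
scene lid plane votes (np.int64(2604), np.float64(0.48000000000000004)) fit angle 0.4754 2615
 arm n 153 angle med 0.8105
top lid plane votes (np.int64(545), np.float64(0.48400000000000004)) fit angle 0.4765 573
 arm n 61 angle med 0.8201
```

```bash
cat > arm.py <<'E'
from h import *
from scipy.optimize import least_squares
import sys
for n,tag in (("scene","i"),("top","i"),("scene","h"),("top","h")):
    m,C=ext(n); zf=np.load(f"pics/{n}_{tag}.npz"); im,d=zf["im"],zf["d"]; P=cloud(d,m,C)
    rel=P-hinge; lx,ly,lz=rel@X,rel@Y,rel[...,2]; r=np.hypot(lx,lz)
    Ma=(d>0)&(np.abs(ly-.15)<.02)&(r>.035)&(r<.132)&(lz>.015)&(lx<0)
    u,w=-lx[Ma],lz[Ma]
    f=least_squares(lambda p:(w*np.cos(p[0])-u*np.sin(p[0])-p[1]),[.78,0],loss="soft_l1",f_scale=.001)
    print(n,tag,Ma.sum(),"dir %.4f offset %.4f"%tuple(f.x),"ly",np.median(ly[Ma]).round(4),"r",r[Ma].min(),r[Ma].max())
    # sphere fits, known radius
    hsv=cv2.cvtColor(im,cv2.COLOR_BGR2HSV).astype(int); H,S,V=[hsv[...,i] for i in range(3)]
    for k,Mk,rad,off in (("orange",(H>=2)&(H<24)&(S>90),.009,.125),("green",(H>40)&(H<95)&(S>60),.011,.15)):
        M=Mk&(d>0)&(np.abs(r-.15)<.025)&(np.abs(ly-off)<.025)&(lz>.02); q=rel[M]
        g=least_squares(lambda c:np.linalg.norm(q-c,axis=1)-rad,q.mean(0)-[0,0,.006],loss="soft_l1",f_scale=.001)
        c=g.x; print("  ",k,M.sum(),"angle %.4f r %.4f y %.4f"%(np.arctan2(c[2],-c@X),np.hypot(c[2],c@X),c@Y),"rms",np.sqrt(np.mean(g.fun**2)).round(4))
E
python3 arm.py
```

```text
scene i 138 dir 0.7185 offset 0.0082 ly 0.1504 r 0.03560059372632369 0.13165933094585291
   orange 41 angle 0.6998 r 0.1498 y 0.1250 rms 0.0038
   green 58 angle 0.7476 r 0.1499 y 0.1487 rms 0.0009
top i 57 dir 0.7009 offset 0.0103 ly 0.1472 r 0.035134609571153705 0.13176423649859115
   orange 20 angle 0.7024 r 0.1509 y 0.1248 rms 0.0012
   green 26 angle 0.7574 r 0.1494 y 0.1484 rms 0.0019
scene h 140 dir 0.7092 offset 0.0088 ly 0.1503 r 0.0353218675611642 0.13179247828239826
   orange 14 angle 0.6342 r 0.1540 y 0.1295 rms 0.0126
   green 58 angle 0.7494 r 0.1500 y 0.1484 rms 0.0012
top h 57 dir 0.7104 offset 0.0091 ly 0.1473 r 0.035792463693458086 0.13136226314622118
   orange 19 angle 0.5275 r 0.1510 y 0.1220 rms 0.0015
   green 26 angle 0.7555 r 0.1487 y 0.1490 rms 0.0014
```

Everything agrees. The arm's direction is 0.71 rad, with both balls about 6 mm above the hinge line (mid lid thickness). The lid is at about 0.662 and the balls differ by about 0.05 rad, so I need another 0.05.

Request:
arm_command([
  [[0,1,-2],[0.6,0,0],1],
  [[0,0,-1],[0.5,0,0],1],
  [[0,1,-2],[0.6,0,0],1],
  [[0,0,-2],[0.6,0,0],1],
  [[0,1,-2],[0.6,0,0],1],
  [[0,0,0],[0,0,0],1],
  [[0,0,0],[0,0,0],1],
  [[0,0,0],[0,0,0],1],
])

```text
time: 21.65
position: [0.5511, 0.0651, 0.2479]
tool_rot: [-2.072, -1.682, 0.482]
ft_force: [-5.6, -1.3, -8.4]
grip_width: 0.144
```

```bash
python3 chk.py j scene top; python3 ball.py j; sed -i 's/^for n,tag in.*/for n,tag in (("scene",sys.argv[1]),("top",sys.argv[1])):/' arm.py; python3 arm.py j
python3 -c "
import cv2,numpy as np
a=cv2.imread('pics/scene_j.png'); cv2.imwrite('pics/sj.png',cv2.resize(a[140:260,160:310],None,fx=5,fy=5,interpolation=cv2.INTER_CUBIC))"
```

```text
t 21.65 F [-5.6 -1.3 -8.4] w 0.14426498554160494 q [-0.01  0.55 -0.09  1.17 -0.12  1.96 -0.32]
gp angle 0.7240201393913467 r 0.19342720462035395 tilt deg 31.90670982582994
scene orange 34 px 271.2 208.5 c [0.5866 0.1848 0.2134] angle depth 0.766 pix 0.771 (err 0.05 px) | r 0.149 y 0.124
scene green 48 px 278.0 215.4 c [0.5911 0.2097 0.2127] angle depth 0.759 pix 0.766 (err 0.19 px) | r 0.149 y 0.150
top orange 15 px 212.6 176.4 c [0.5868 0.1842 0.2153] angle depth 0.776 pix 0.763 (err 0.14 px) | r 0.150 y 0.124
top green 23 px 204.2 175.0 c [0.5901 0.2106 0.2142] angle depth 0.761 pix 0.757 (err 0.07 px) | r 0.151 y 0.150
scene lid plane votes (np.int64(2910), np.float64(0.712)) fit angle 0.7137 2918
 arm n 150 angle med 0.8100
top lid plane votes (np.int64(622), np.float64(0.722)) fit angle 0.7139 630
 arm n 61 angle med 0.8252
scene j 137 dir 0.7101 offset 0.0086 ly 0.1503 r 0.03520444829059685 0.13181671715119933
   orange 37 angle 0.7582 r 0.1504 y 0.1235 rms 0.001
   green 56 angle 0.7486 r 0.1497 y 0.1483 rms 0.0011
top j 57 dir 0.6975 offset 0.0108 ly 0.1476 r 0.0362709395536591 0.1301235409127172
   orange 18 angle 0.7601 r 0.1507 y 0.1223 rms 0.0017
   green 26 angle 0.7642 r 0.1488 y 0.1491 rms 0.0018
```

View pics/sj.png

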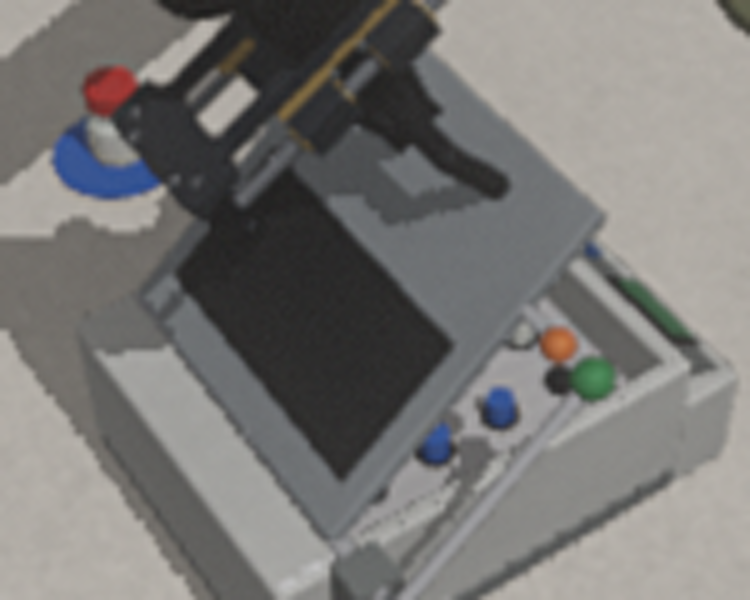

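The scene view shows the orange ball (558,343) beside the green one (594,378), on a line along the hinge. Their measured angles agree to about 0.01 rad, and the jar stands on the mat. I'll check that it holds still.

Request:
arm_command([
  [[0,0,0],[0,0,0],1],
  [[0,0,0],[0,0,0],1],
  [[0,0,0],[0,0,0],1],
  [[0,0,0],[0,0,0],1],
  [[0,0,0],[0,0,0],1],
  [[0,0,0],[0,0,0],1],
  [[0,0,0],[0,0,0],1],
  [[0,0,0],[0,0,0],1],
])

```text
time: 22.42
position: [0.5512, 0.0651, 0.248]
tool_rot: [-2.072, -1.683, 0.482]
ft_force: [-4.6, -1.5, -8.1]
grip_width: 0.142
```

```bash
python3 chk.py k scene top; python3 ball.py k; python3 arm.py k; python3 - <<'E'
from h import *
z=np.load("pics/top_k.npz"); m,C=ext("top"); P=cloud(z["d"],m,C); hsv=cv2.cvtColor(z["im"],cv2.COLOR_BGR2HSV).astype(int); H,S=hsv[...,0],hsv[...,1]
M=((H<6)|(H>174))&(S>130)&(np.hypot(P[...,0]-.514,P[...,1]+.262)<.06); print(M.sum(),np.median(P[M],0))
a=np.load("pics/top0.npz")["im"].astype(int); b=z["im"].astype(int)
for n,(u,v) in dict(amber=(150,229),timer=(182,266),beaker=(358,129)).items(): print(n,np.abs(a-b)[v-18:v+18,u-18:u+18].mean())
E
```

```text
t 22.4167 F [-4.6 -1.5 -8.1] w 0.14231042906502211 q [-0.01  0.55 -0.09  1.17 -0.12  1.96 -0.32]
gp angle 0.7241067875566579 r 0.19343585928132132 tilt deg 31.886956145576328
scene orange 34 px 271.2 208.4 c [0.5861 0.185  0.2138] angle depth 0.765 pix 0.771 (err 0.01 px) | r 0.150 y 0.124
scene green 48 px 277.9 215.4 c [0.5913 0.2099 0.2135] angle depth 0.764 pix 0.768 (err 0.18 px) | r 0.150 y 0.150
top orange 15 px 212.6 176.4 c [0.5862 0.1839 0.215 ] angle depth 0.773 pix 0.763 (err 0.14 px) | r 0.150 y 0.123
top green 23 px 204.2 175.0 c [0.5901 0.2104 0.2141] angle depth 0.760 pix 0.757 (err 0.07 px) | r 0.151 y 0.150
scene lid plane votes (np.int64(2913), np.float64(0.714)) fit angle 0.7128 2918
 arm n 151 angle med 0.8140
top lid plane votes (np.int64(626), np.float64(0.722)) fit angle 0.7132 638
 arm n 61 angle med 0.8272
scene k 139 dir 0.7047 offset 0.0092 ly 0.1503 r 0.03514407086119947 0.1308656107762087
   orange 37 angle 0.7546 r 0.1502 y 0.1236 rms 0.001
   green 58 angle 0.7507 r 0.1501 y 0.1485 rms 0.001
top k 58 dir 0.7136 offset 0.0094 ly 0.1475 r 0.03513873895049408 0.1318165005877514
   orange 18 angle 0.7593 r 0.1513 y 0.1222 rms 0.0019
   green 27 angle 0.7661 r 0.1491 y 0.1477 rms 0.0022
69 [ 0.51038396 -0.25996422  0.06427714]
amber 16.044753086419753
timer 18.551440329218106
beaker 18.886574074074073
```

```bash
python3 - <<'E'
from bench import ctrl
import numpy as np
a=np.load("pics/top0.npz")["im"].astype(int); b=np.load("pics/top_k.npz")["im"].astype(int); print("background diff",np.abs(a-b)[300:340,80:140].mean())
for (u,v) in ((150,229),(182,266),(358,129)):
    import cv2
    A=a[v-18:v+18,u-18:u+18].astype(np.float32); B=b[v-18:v+18,u-18:u+18].astype(np.float32)
    print(cv2.phaseCorrelate(A.mean(-1),B.mean(-1)))
print(ctrl.close_job())
E
```

```text
background diff 20.219583333333333
((-0.02086688717353269, -0.09361791887564053), 0.92695982735834)
((0.08479116100614448, -0.057144298196295296), 0.9014404349856906)
((0.6429878517362155, -0.5968984855984445), 0.6557992527514328)
the job is handed in; nothing more can be done
None
```

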